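Clamp the jar rack to the drip tray and lay the washed jars in it to dry

ROBOT

A 6-joint arm with a two-finger parallel gripper is mounted at the origin on the work surface. World frame = base frame: x ahead of the robot, y to its left, z up, the work surface at z = 0. Lengths are in m, angles in degrees, forces in N, time in s.
With the tool pointing down it reaches from about 0.425 to 0.95 m from the base axis. Payload 14.7 kg.
Tool frame: the origin (TCP) lies at the very end of the fingers, on their centre line; the grasp point (between the pads) lies manip.grasp_offset behind it (manip.grasp_offset is the distance from the TCP to the grasp point, in m); z points along the fingers, y is the line along which they close (so a half turn about z gives the same grasp; the last joint's range is limited). The gripper opens to 85 mm and grips with 20 to 120 N. Pads are 22 mm wide; open, the fingers measure 114 mm over their backs; the gripper's body (76 mm by 85 mm) begins 54 mm behind the grasp point. The pads swing forward as they close: fully open they stand 13 mm farther back than shut.
Start: joints at [62.017, 27.513, 91.461, -0, 61.026, -2.67], TCP at [0.278, 0.588, 0.231] pointing down, gripper open.
Joint ranges: [-157.49, 157.49], [-46.99, 117.5], [13.45, 153.17], [-89.5, 269.5], [5.16, 153.95], [-167.48, 167.48]. Speed limits (degrees/s): [108.29, 108.29, 136.94, 172.46, 172.46, 172.46].

INTERFACE

Orientations are given as [roll, pitch, yaw] about the fixed x, y, z axes, in that order (R = Rz(yaw) Ry(pitch) Rx(roll)).
In Python, from station import manip gives the robot as it stands. The module is installed in compiled form; this text tells all that it offers.
- The arm moves only by the tool step_arm, never from a script. Its argument "deltas" is a list of rows, each a list of 6 numbers: the shift along the tool's x, y, z each as a share of 400 mm, from -1 to 1, then the turn, a rotation vector about the tool's x, y, z each as a share of 2 pi rad, from -1 to 1. In form: [[tx, ty, tz, rx, ry, rz], ...]. A call has exactly 8 rows; each row shifts and turns the commanded pose from where the row before left it, along the tool's axes as they then stand; what a row does not reach is not made up. A row lasts 1/10 s, in which the tool goes at most 50 mm and 8.59 degrees, less where a joint would pass 70% of its speed; a pose out of reach is approached as far as the arm can. A call with a number of a shift or a turn outside -1 to 1 is refused whole. A call with a gripper value outside its range is refused whole. "gripper" is the opening, from -1 (shut) to 1 (fully open), set as the call begins (left out, the last holds). The fingers move at their own pace and stop on an object; the grip force is fixed at half the most. Time passes only in rows, so rows that do not move let the fingers close, or fill a call up. It gives the time, the measured TCP pose, the force, the opening and the grip force at its end, in the units of the state.
- manip.sense(): the state, without advancing time (a new reading comes with each control period).
- manip.capture(name): name is "scene" or "side" or "wrist"; returns a dict with "pixels" (400x640x3 uint8, blue, green, red), "intrinsics" (3x3 intrinsics, pixels), "k1" (the pictures are not rectified: a ray, as slopes to the right and down, at radius r is drawn at 1 + k1 r^2 times it, then the intrinsics apply), "rvec" (rotation vector, rad) and "tvec" (3), from world to camera coordinates, as OpenCV has them. Camera axes: x right, y down, z forward; pixel columns grow to the right and rows downward; lengths in m; the calibration is good to about 2 mm. A picture is of the moment at which its call begins. There is no depth.
- manip.hand_in(): hands the job in; it is judged then, once.
Trained networks look in a picture, given as the dict that the camera call returned (one of the last four; its "shot" number tells which), for a name from the list of things; names that differ only in an ending like _2 or _b are one class to them, and where a whole thing is asked for, a point or a joint stands for the part that bears it (a point fixed in the world has none). Each returns a list of dicts, best first, with "score" (0 to 1); they miss things now and then, are a little off and sometimes report something else, mostly with a low value. They report only what shows in the picture. A call takes as long as a camera call.
- manip.find_in(query, picture): "rect" ([left, top, right, bottom] in pixels, round what is visible of it).
- manip.tip_of(query, picture): "uv" ([column, row] in pixels: a listed point, or the origin of a listed thing).
The state is a dict: "time": time; "joint_pos": joint angles; "qd": joint speeds; "tau": joint torques, N m; "position": TCP position; "tcp_rot": TCP orientation; "wrist_force": force on the tool from outside, world axes, zero at the start; "wrist_torque": the same for the moment, N m; "gripper_width": opening from 0.0 (shut) to 1.0 (fully open); "grasp_force": force on a finger pad.
Only numpy, scipy, OpenCV 4.12 (cv2) and the standard library are available. Lean on these libraries where they do the work, as an engineer would, in place of code of your own. Each camera call takes 0.05 s, during which the arm holds its last target. There are 200 camera calls.

TASK

Fasten the loose jar rack before any glass goes in it: take the two spring clamps off the green crate and clip one near each end of the rack's back plate, past the wire cradles, pushed right down over the rack's plate and the tray's upturned back together. Then lay every washed jar from the cutting board on its side in a wire cradle of its own, its bottom up to the back plate and its mouth towards the robot. Set the glass down rather than letting it fall, and leave the spatula, soap bottle and mug where they are.

Things in the scene. Friction and masses are not known exactly. Their poses are not given: they have to be found in the camera images.
- tray: Galvanized drip tray bolted to the table: floor 240 x 440 mm, 4 mm thick, lips 12 mm high in front and at the sides; along its far side (+x) an upturned back, an upright sheet 5 mm thick (own x 0 to 5 mm), 440 mm long, its top edge 94 mm above the table. Origin on the table under the middle of the sheet's front face; x to the far side, y along the sheet.
- rack: Loose aluminium jar rack, 1.4 kg, in the tray. Back plate 5 mm thick (x -5 to 0), 420 mm long, 90 mm high, up against the tray's back: gap about 1 mm, tops level. Origin: rear face of plate, middle, underside (4 mm above the table); x to the far side, y along the plate, z up. Three V cradles of white-coated wire for jars lying along x. Side feet: y +-160, to x = -130, 16 mm high.
- cradle_mid (a point): Middle cradle: point on the back plate's front face (rack x = -5, y = 0, z = 73 mm) where the axis of a 68 mm jar resting in the cradle meets it; the axis runs from here along the rack's -x. A cradle has two Vs of 7 mm wire, at rack x = -25 and -85 mm, sides sloped 40 degrees, wire tips 31 mm either side of the middle, no wire above z = 54 mm.
- cradle_left (a point): The same point of the left cradle, rack y = +115 mm.
- cradle_right (a point): The same point of the right cradle, rack y = -115 mm.
- edge_left (a point): Good place for a clamp: point on the top edge of the back plate, rear face, rack y = +182 mm (z = 90 mm). A clamp fits with its middle from 155 to 200 mm; plate, gap and tray back are 11 mm thick together (rack x -5 to +6), 10 mm once clamped.
- edge_right (a point): The same at the other end, rack y = -182 mm.
- clip1: Steel spring clamp like a big clothes peg, 114 mm tall, 28 mm wide, 0.12 kg; starts clipped jaws down, handles up, on the crate's wall. Origin: middle of its 12 mm hinge pin; z up along the handles, x across (line of squeezing and of jaw opening), y along the pin. The frame is that of the -x half; clipped on a 10 mm edge, z is upright midway between the halves.
- clip1_grip (a point): Point 45 mm above clip1's pin along its z (the same holds for clip2), midway between the handles: the height to grip. The handles reach 66 mm above the pin and lean outwards: about 51 mm over their tips when clipped on a 10 mm edge, 63 with jaws shut, 23 when squeezed to the stop, where they are nearly parallel, so the clamp can be carried by them.
- clip2: Second clamp, like clip1, about 100 mm from it. Jaws reach 48 mm below the pin, the pads are 32 to 48 mm below it; an edge pushed fully in meets the pin's underside, 6 mm below the origin. Squeezing the handles (17 N at 45 mm above the pin; more does no harm) opens the jaws 27 mm, to a stop; let go, they close with about 12 N.
- clip1_jaw (a joint): Jaw angle of clip1 in rad: 0 shut (pads about 4 mm apart), 0.16 clipped on the 10 mm crate wall or on the rack plate and tray back pressed together, 0.62 squeezed to the stop.
- clip2_jaw (a joint): Jaw angle of clip2, as for clip1.
- crate: Open green plastic crate with a push-button catch on its front, 300 (x) x 240 (y) x 120 mm high, walls 10 mm, fixed. Origin: centre of its underside; the clamps start on its -y wall, whose middle line is at y = -115 mm.
- board: White plastic cutting board, 340 (x) x 290 (y) x 12 mm, fixed flat on the table; the washed jars stand on it. Origin: centre of its underside.
- jar1: Clear glass jar 104 mm tall without its cap (absent from some starts), mouth up on the board; body 68 mm across up to 20 mm below the rim, then a neck 63 mm across; 0.2 to 0.4 kg, heavy-bottomed (balance point about 0.4 of its height). Origin: centre of its bottom; own z along its axis towards the mouth.
- jar2: Clear glass jar 118 mm tall without its cap (absent from some starts), mouth up on the board; body 68 mm across up to 20 mm below the rim, then a neck 63 mm across; 0.2 to 0.4 kg, heavy-bottomed (balance point about 0.4 of its height). Origin: centre of its bottom; own z along its axis towards the mouth.
- jar3: Clear glass jar 132 mm tall without its cap (absent from some starts), mouth up on the board; body 68 mm across up to 20 mm below the rim, then a neck 63 mm across; 0.2 to 0.4 kg, heavy-bottomed (balance point about 0.4 of its height). Origin: centre of its bottom; own z along its axis towards the mouth.
- jar1_mouth (a point): Centre of the mouth of jar1, 104 mm from its bottom along its axis.
- jar2_mouth (a point): Centre of the mouth of jar2, 118 mm from its bottom along its axis.
- jar3_mouth (a point): Centre of the mouth of jar3, 132 mm from its bottom along its axis.
- spatula: Dark silicone spatula 268 mm long lying flat behind the tray's upturned back, blade 8 mm, handle 16 mm thick; leave alone. Origin: underside.
- soap: White soap bottle 60 mm across, 190 mm tall, far right; leave alone. Origin: centre of underside.
- mug: White mug 80 mm across, 85 mm tall, far left; leave alone. Origin: centre of underside.

How it is judged:
By the outcome, as a careful person would: the job done as asked, in the order asked, and still so for the second after the job is handed in, with the robot touching nothing.
Of jar1, jar2, jar3 only 2 to 3 are there at a start; the rules pass over those that are not, and their reading is None.
At some moment in a run one of jar1, jar2, jar3 may be knocked a few centimetres aside while the robot is not near it.
It also fails if it takes over 210 s, if anything falls off the work surface, if the arm or the gripper's body presses on something with over 40 N, if the wrist force passes 120 N, or if a joint passes its speed limit or range.

## Working session

There is one attempt and no reset: what is moved stays moved. The work goes in short steps, Python scripts to look and compute and a tool call to move; the robot and the scene stay as the last step left them, time stands still between calls to the robot, and variables do not carry over. Pictures are saved under pics/ and viewed, at most 14 in all, crops included, and the job is handed in when it is done.

Besides the shell and the picture viewer there is one more tool, called after ">>>" as name(argument=value, ...), one argument or row to a line, values as JSON. step_arm: Moves the arm, as the interface text tells. Its arguments: {"type":"object","properties":{"deltas":{"type":"array"},"gripper":{"type":"number"}},"required":["deltas"]}

```bash
mkdir -p pics; cat > h.py <<'E'
import numpy as np, cv2
from scipy.optimize import least_squares
from scipy.spatial.transform import Rotation as R
from station import manip
def shot(n,save=None):
    p=manip.capture(n)
    if save: cv2.imwrite('pics/'+save,p['pixels'])
    return p
def dist(p): return np.array([p['k1'],0,0,0,0.])
def ray(p,uv):
    s=cv2.undistortPoints(np.array([[uv]],float),p['intrinsics'],dist(p))[0,0]
    Rm=cv2.Rodrigues(np.array(p['rvec']))[0]; t=np.array(p['tvec']).ravel()
    d=Rm.T@np.array([s[0],s[1],1]); return -Rm.T@t,d/np.linalg.norm(d)
def onz(p,uv,z):
    c,d=ray(p,uv); return c+d*(z-c[2])/d[2]
def tri(obs):
    A=np.zeros((3,3));b=np.zeros(3)
    L=[ray(p,uv) for p,uv in obs]
    for c,d in L:
        M=np.eye(3)-np.outer(d,d);A+=M;b+=M@c
    x=np.linalg.solve(A,b); return x,max(np.linalg.norm((np.eye(3)-np.outer(d,d))@(x-c)) for c,d in L)
def proj(p,X): return cv2.projectPoints(np.atleast_2d(np.array(X,float)),np.array(p['rvec']),np.array(p['tvec']),p['intrinsics'],dist(p))[0][:,0]
def tip(q,p):
    r=manip.tip_of(q,p); return [(np.round(a['uv'],1).tolist(),round(a['score'],2)) for a in r[:3]]
E
python3 - <<'E'
from h import *
s=manip.sense();print(s, manip.grasp_offset)
a=shot('scene','s0.png');b=shot('side','d0.png')
np.set_printoptions(precision=4,suppress=True)
for q in ['tray','rack','cradle_mid','cradle_left','cradle_right','edge_left','edge_right','clip1','clip1_grip','clip2','crate','board','jar1','jar2','jar3','jar1_mouth','jar2_mouth','jar3_mouth','soap','mug','spatula']:
    ta,tb=tip(q,a),tip(q,b); print(q,ta,tb,end=' ')
    if ta and tb: print(*tri([(a,ta[0][0]),(b,tb[0][0])]))
    else: print()
E
```

```text
{'time': 0.0, 'joint_pos': array([ 6.20161627e+01,  2.75502995e+01,  9.14931943e+01, -3.69154070e-04,
        6.10267359e+01, -2.66812630e+00]), 'qd': array([ 0.00919083,  0.02451574,  0.10337565,  0.03522739, -0.06152266,
        0.00984379]), 'tau': array([ 2.69120363e-03, -9.50640965e+01, -4.30200219e+01,  4.42530409e-04,
        1.19092996e-02, -2.49149203e-06]), 'position': array([0.27771438, 0.58723087, 0.23067098]), 'tcp_rot': array([-1.79929831e+02, -2.94686038e-03,  1.54684466e+02]), 'wrist_force': array([-0.27423122, -0.44507181,  0.35610486]), 'wrist_torque': array([-0.01284468, -0.00191759,  0.00685081]), 'grasp_force': 0.0, 'gripper_width': 0.9994037730028039} 0.0187
tray [([301.6, 246.8], 0.61), ([297.7, 169.2], 0.25)] [([348.9, 193.8], 0.72)] [0.6489 0.0517 0.0118] 0.006793783775764612
rack [([306.1, 247.0], 0.8), ([291.1, 159.8], 0.55)] [([347.5, 197.5], 0.83)] [0.6374 0.0475 0.0042] 0.002800284337812652
cradle_mid [([305.4, 229.5], 0.88)] [([349.5, 176.1], 0.93)] [0.6487 0.0642 0.0828] 0.0008426248968698547
cradle_left [([322.0, 255.7], 0.7)] [([333.6, 155.1], 0.66),
[... 1618 characters left out ...]
0.006154099083539454
jar1_mouth [([291.6, 139.3], 0.65)] [([387.5, 342.5], 0.65)] [ 0.4805 -0.4321  0.1009] 0.0016818763723776091
jar2_mouth [([326.0, 150.7], 0.62)] [([337.8, 287.1], 0.78)] [ 0.4319 -0.2625  0.1241] 0.005602945604478876
jar3_mouth [] [([350.7, 194.1], 0.19)] 
soap [([243.2, 190.6], 0.88)] [([430.5, 282.4], 0.93)] [ 0.7051 -0.3162  0.0025] 0.006846593434145917
mug [([329.4, 328.6], 0.61), ([331.4, 263.3], 0.19)] [([326.0, 132.0], 0.75), ([386.9, 342.8], 0.34), ([333.5, 289.8], 0.24)] [0.7096 0.3414 0.0052] 0.0035459044282981278
spatula [([271.7, 246.4], 0.66)] [([380.5, 198.1], 0.97), ([389.3, 342.8], 0.4), ([350.3, 181.0], 0.23)] [0.727  0.0005 0.0026] 0.0007764402666200554
```

View pics/s0.png

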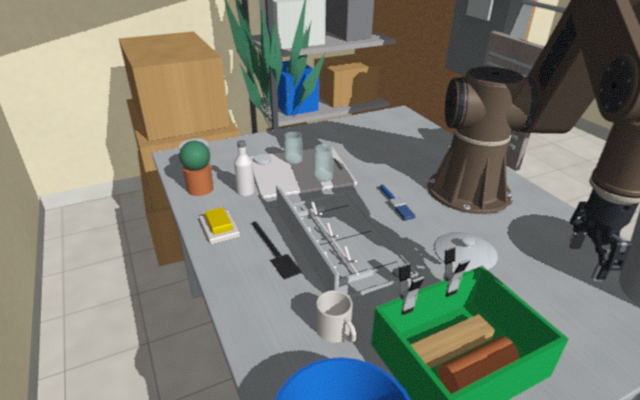

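View pics/d0.png

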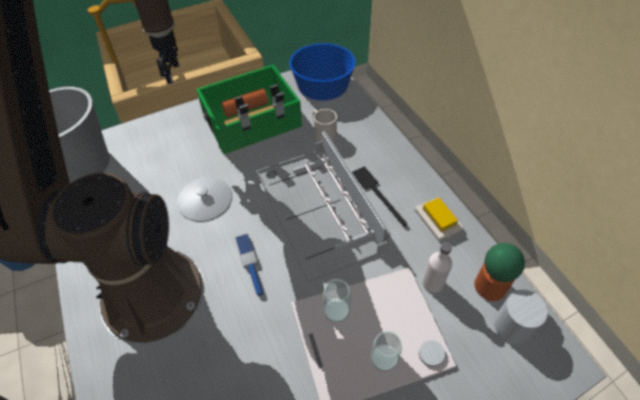

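Two jars stand on the board (scene view (293,148) and (324,162)). The clamps are on the crate's −y wall at (409,293) and (455,275). The rack is to the left of the board. I'll write a move planner and bring the wrist camera over the crate.

```bash
cat >> h.py <<'E'
def pose():
    s=manip.sense()
    with open('log.txt','a') as f: f.write(repr((s['joint_pos'].tolist(),s['position'].tolist(),s['tcp_rot'].tolist()))+'\n')
    return np.array(s['position']),R.from_euler('xyz',s['tcp_rot'],degrees=True)
def plan(segs,start=None):
    "segs: (pos, rpy, rows[, grasp]) ; rows identical within a seg"
    p,Rc=start or pose(); k=0
    for pos,rpy,n in segs:
        Rt=R.from_euler('xyz',rpy,degrees=True); pos=np.array(pos,float)
        w=(Rc.inv()*Rt).as_rotvec()/n
        S=sum(R.from_rotvec(w*i).as_matrix() for i in range(n))
        d=np.linalg.solve(S,Rc.inv().apply(pos-p))
        row=np.round(np.r_[d/0.4,w/(2*np.pi)],4)
        print(n,'x',(row+0.).tolist(),'mm/row %.1f deg/row %.2f'%(np.linalg.norm(d)*1e3,np.degrees(np.linalg.norm(w))))
        p,Rc=pos,Rt
    return p,Rc
E
python3 - <<'E'
from h import *
plan([((0.50,0.40,0.36),(180,0,180),8)])
w=shot('wrist'); c=ray(w,(320,200)); s=pose(); print(s[1].inv().apply(c[0]-s[0]),s[1].inv().apply(c[1]),w['intrinsics'])
E
```

```text
8 x [-0.0824, -0.0401, -0.0402, 0.0, 0.0, -0.0088] mm/row 40.0 deg/row 3.16
[ 7.03212067e-02 -7.34375994e-07 -1.43434051e-01] [-2.59764420e-01  4.14862859e-04  9.65671929e-01] [[320.29034765   0.         319.60163163]
 [  0.         320.29034765 207.51305093]
 [  0.           0.           1.        ]]
```

>>> step_arm(
  deltas=[
    [-0.0824,-0.0401,-0.0402,0,0,-0.0088],
    [-0.0824,-0.0401,-0.0402,0,0,-0.0088],
    [-0.0824,-0.0401,-0.0402,0,0,-0.0088],
    [-0.0824,-0.0401,-0.0402,0,0,-0.0088],
    [-0.0824,-0.0401,-0.0402,0,0,-0.0088],
    [-0.0824,-0.0401,-0.0402,0,0,-0.0088],
    [-0.0824,-0.0401,-0.0402,0,0,-0.0088],
    [-0.0824,-0.0401,-0.0402,0,0,-0.0088],
  ],
  gripper=1,
)

```text
time: 3.05
position: [0.5012, 0.3988, 0.3609]
tcp_rot: [180.0, 0.0, -179.8]
wrist_force: [0.6, 1.1, -0.6]
gripper_width: 1.002
grasp_force: 0.0
```

```bash
python3 - <<'E'
from h import *
np.set_printoptions(precision=4,suppress=True)
p,r=pose();print(p,r.as_euler('xyz',degrees=True))
w=shot('wrist','w1.png');a=shot('scene');b=shot('side')
for q in ['clip1','clip1_grip','crate']:
    t=[tip(q,x) for x in (w,a,b)];print(q,t)
    for u,s in t[0]: print(onz(w,u,{'clip1':.126,'clip1_grip':.171,'crate':0}[q]))
print(manip.find_in('clip1',w))
E
```

```text
[0.5012 0.3988 0.3609] [ 179.9902    0.0124 -179.8436]
clip1 [[([335.0, 127.9], 0.9), ([334.7, 227.5], 0.9)], [([408.6, 291.8], 0.9), ([452.8, 274.7], 0.58), ([329.2, 327.0], 0.58)], [([276.2, 104.1], 0.83), ([244.6, 119.4], 0.64), ([366.2, 207.9], 0.44)]]
[0.4467 0.4153 0.126 ]
[0.568 0.417 0.126]
clip1_grip [[([338.4, 126.1], 0.78)], [([453.2, 258.8], 0.67)], [([381.4, 219.7], 0.6), ([255.3, 119.7], 0.35), ([382.4, 356.3], 0.32)]]
[0.443  0.4167 0.171 ]
crate [[([403.3, 155.4], 0.72)], [([455.7, 360.7], 0.78)], [([250.0, 118.2], 0.73)]]
[0.4935 0.5287 0.    ]
[{'rect': [309.4, 115.9, 366.9, 143.7], 'score': 0.91}]
```

View pics/w1.png

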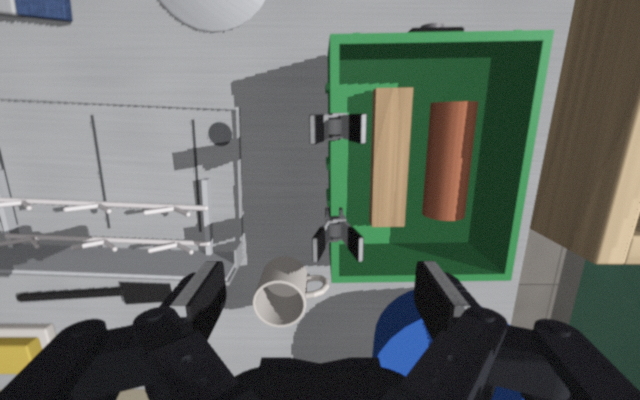

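```bash
python3 - <<'E'
from h import *
np.set_printoptions(precision=4,suppress=True)
w=shot('wrist');a=shot('scene');b=shot('side')
print(onz(w,(330,45),.12),onz(w,(341,45),.12),onz(w,(330,275),.12),onz(w,(341,275),.12))
for uw,ua,ub in [((334.7,227.5),(408.6,291.8),(276.2,104.1)),((335,127.9),(452.8,274.7),(244.6,119.4))]:
    print(tri([(w,uw),(a,ua),(b,ub)]),tri([(a,ua),(b,ub)]),tri([(w,uw),(a,ua)]))
# handle tips at z=.192
print(onz(w,(311,128),.19),onz(w,(365,128),.19),onz(w,(316,246),.19),onz(w,(360,246),.19))
for n in ['edge_left','edge_right','cradle_left','cradle_mid','rack']: print(n,tip(n,w))
E
```

```text
[0.3581 0.4103 0.12  ] [0.3581 0.4223 0.12  ] [0.6353 0.4133 0.12  ] [0.6353 0.4279 0.12  ]
(array([0.5624, 0.4185, 0.1323]), np.float64(0.0027523468144852997)) (array([0.5616, 0.4188, 0.1317]), np.float64(0.0020343110803139907)) (array([0.5638, 0.4181, 0.1318]), np.float64(0.00020924039682490307))
(array([0.4418, 0.4134, 0.1241]), np.float64(0.0052534738611432945)) (array([0.4387, 0.4094, 0.1236]), np.float64(0.003830137347137449)) (array([0.444 , 0.4173, 0.1338]), np.float64(0.0011603638154764051))
[0.4426 0.3911 0.19  ] [0.4425 0.4424 0.19  ] [0.5637 0.3956 0.19  ] [0.5636 0.4421 0.19  ]
edge_left [([207.1, 282.3], 0.7)]
edge_right [([336.5, 131.1], 0.32)]
cradle_left [([164.4, 269.2], 0.71), ([205.3, 279.1], 0.6), ([84.5, 267.3], 0.59)]
cradle_mid [([84.3, 264.8], 0.82)]
rack [([115.1, 250.1], 0.74)]
```

```bash
python3 - <<'E'
from h import *
plan([((0.5635,0.4180,0.235),(180,0,-179.3),8),((0.5635,0.4180,0.152),(180,0,-179.3),8)])
E
```

```text
8 x [-0.0198, 0.0055, 0.0391, 0.0, 0.0, -0.0002] mm/row 17.7 deg/row 0.08
8 x [0.0, 0.0, 0.0259, 0.0, 0.0, 0.0] mm/row 10.4 deg/row 0.00
```

>>> step_arm(
  deltas=[
    [-0.0198,0.0055,0.0391,0,0,-0.0002],
    [-0.0198,0.0055,0.0391,0,0,-0.0002],
    [-0.0198,0.0055,0.0391,0,0,-0.0002],
    [-0.0198,0.0055,0.0391,0,0,-0.0002],
    [-0.0198,0.0055,0.0391,0,0,-0.0002],
    [-0.0198,0.0055,0.0391,0,0,-0.0002],
    [-0.0198,0.0055,0.0391,0,0,-0.0002],
    [-0.0198,0.0055,0.0391,0,0,-0.0002],
  ],
)

```text
time: 4.9
position: [0.5641, 0.418, 0.2334]
tcp_rot: [-180.0, -0.0, -179.4]
wrist_force: [1.3, -0.1, -0.1]
gripper_width: 1.0
grasp_force: 0.0
```

>>> step_arm(
  deltas=[
    [0,0,0.0259,0,0,0],
    [0,0,0.0259,0,0,0],
    [0,0,0.0259,0,0,0],
    [0,0,0.0259,0,0,0],
    [0,0,0.0259,0,0,0],
    [0,0,0.0259,0,0,0],
    [0,0,0.0259,0,0,0],
    [0,0,0.0259,0,0,0],
  ],
)

```text
time: 5.7
position: [0.5634, 0.4178, 0.1511]
tcp_rot: [-180.0, 0.0, -179.4]
wrist_force: [-0.2, -0.4, -0.3]
gripper_width: 1.0
grasp_force: 0.0
```

>>> step_arm(
  deltas=[
    [0,0,0,0,0,0],
    [0,0,0,0,0,0],
    [0,0,0,0,0,0],
    [0,0,0,0,0,0],
    [0,0,0,0,0,0],
    [0,0,0,0,0,0],
    [0,0,0,0,0,0],
    [0,0,0,0,0,0],
  ],
  gripper=-1,
)

```text
time: 6.5
position: [0.5647, 0.4191, 0.1546]
tcp_rot: [179.8, 0.2, -179.4]
wrist_force: [-1.9, 1.7, 16.1]
gripper_width: 0.227
grasp_force: 59.3
```

```bash
python3 - <<'E'
from h import *
p,r=pose();print(p,r.as_euler('xyz',degrees=True),manip.sense()['joint_pos'])
w=shot('wrist','w2.png')
E
```

```text
[0.56472285 0.4191105  0.15456929] [ 179.83817761    0.20477779 -179.39344609] [ 3.41000613e+01  3.58547691e+01  8.80362204e+01  2.65200521e-02
  5.58489391e+01 -5.65216198e+01]
```

View pics/w2.png

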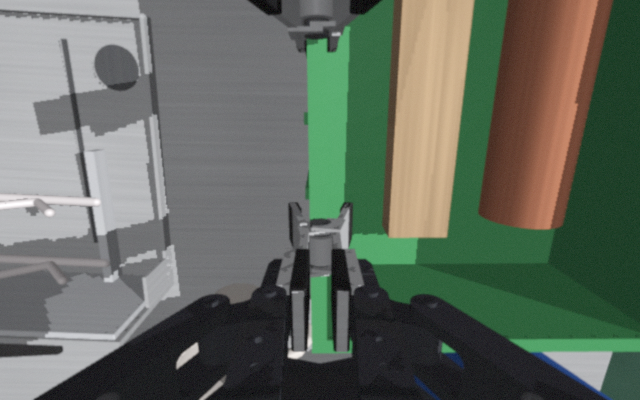

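>>> step_arm(
  deltas=[
    [0,0,-0.04,0,0,0],
    [0,0,-0.04,0,0,0],
    [0,0,-0.04,0,0,0],
    [0,0,-0.04,0,0,0],
    [0,0,-0.04,0,0,0],
    [0,0,-0.04,0,0,0],
    [0,0,-0.04,0,0,0],
    [0,0,-0.04,0,0,0],
  ],
)

```text
time: 7.35
position: [0.5635, 0.4178, 0.282]
tcp_rot: [180.0, 0.0, -179.4]
wrist_force: [-0.3, 0.1, -1.7]
gripper_width: 0.226
grasp_force: 58.9
```

```bash
python3 - <<'E'
from h import *
print(manip.sense()['grasp_force'],manip.sense()['position'],manip.sense()['gripper_width'])
plan([((0.645,0.19,0.32),(180,0,88.3),16)])
w=shot('wrist');print(tip('clip1',w),manip.find_in('clip1',w))
E
```

```text
58.93351078033447 [0.56351481 0.41782046 0.28203721] 0.22638855812963615
16 x [-0.0374, -0.0196, -0.0059, 0.0, 0.0, 0.016] mm/row 17.0 deg/row 5.77
[([318.0, 54.8], 0.87), ([318.8, 245.3], 0.57)] [{'rect': [276.8, 14.2, 362.5, 76.7], 'score': 0.71}, {'rect': [286.2, 202.2, 352.4, 350.2], 'score': 0.58}]
```

>>> step_arm(
  deltas=[
    [-0.0374,-0.0196,-0.0059,0,0,0.016],
    [-0.0374,-0.0196,-0.0059,0,0,0.016],
    [-0.0374,-0.0196,-0.0059,0,0,0.016],
    [-0.0374,-0.0196,-0.0059,0,0,0.016],
    [-0.0374,-0.0196,-0.0059,0,0,0.016],
    [-0.0374,-0.0196,-0.0059,0,0,0.016],
    [-0.0374,-0.0196,-0.0059,0,0,0.016],
    [-0.0374,-0.0196,-0.0059,0,0,0.016],
  ],
)

```text
time: 8.3
position: [0.6529, 0.3205, 0.2979]
tcp_rot: [-179.9, -0.0, 134.3]
wrist_force: [0.1, 0.7, -1.1]
gripper_width: 0.23
grasp_force: 58.9
```

>>> step_arm(
  deltas=[
    [-0.0374,-0.0196,-0.0059,0,0,0.016],
    [-0.0374,-0.0196,-0.0059,0,0,0.016],
    [-0.0374,-0.0196,-0.0059,0,0,0.016],
    [-0.0374,-0.0196,-0.0059,0,0,0.016],
    [-0.0374,-0.0196,-0.0059,0,0,0.016],
    [-0.0374,-0.0196,-0.0059,0,0,0.016],
    [-0.0374,-0.0196,-0.0059,0,0,0.016],
    [-0.0374,-0.0196,-0.0059,0,0,0.016],
  ],
)

```text
time: 9.1
position: [0.6448, 0.1891, 0.3169]
tcp_rot: [-179.9, 0.0, 88.2]
wrist_force: [0.6, 0.3, -0.8]
gripper_width: 0.228
grasp_force: 58.9
```

```bash
python3 - <<'E'
from h import *
np.set_printoptions(precision=4,suppress=True)
p,r=pose();print(p,r.as_euler('xyz',degrees=True),manip.sense()['grasp_force'])
w=shot('wrist','w3.png')
for q,z in [('edge_left',.094),('edge_right',.094),('cradle_left',.077),('cradle_mid',.077),('cradle_right',.077),('clip1',.3)]:
    for u,s in tip(q,w): print(q,u,s,onz(w,u,z))
E
```

```text
[0.6448 0.1891 0.3169] [-179.9341    0.022    88.1975] 58.93855333328247
edge_left [328.9, 134.2] 0.79 [0.6576 0.237  0.094 ]
cradle_left [324.8, 188.7] 0.78 [0.6516 0.1709 0.077 ]
cradle_left [316.5, 246.9] 0.29 [0.6388 0.094  0.077 ]
cradle_mid [322.8, 273.1] 0.91 [0.6459 0.0561 0.077 ]
cradle_right [319.5, 344.7] 0.82 [ 0.6379 -0.0571  0.077 ]
clip1 [319.1, 244.8] 0.91 [0.6458 0.1919 0.3   ]
```

View pics/w3.png

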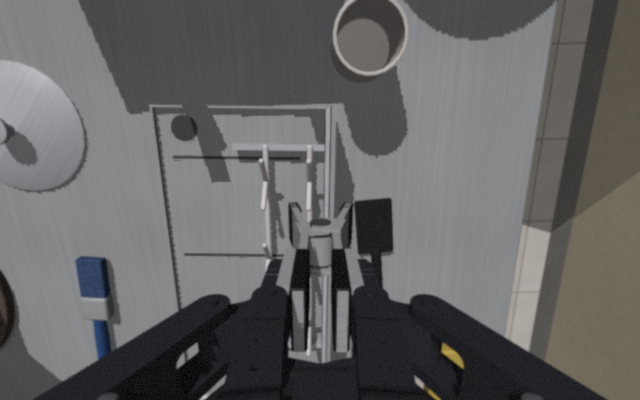

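```bash
python3 - <<'E'
import cv2
i=cv2.imread('pics/w3.png')
cv2.imwrite('pics/w3c.png',cv2.resize(i[90:200,300:360],None,fx=5,fy=5,interpolation=cv2.INTER_CUBIC))
g=cv2.cvtColor(i,cv2.COLOR_BGR2GRAY)
for r in (115,125,140,160,175,190): print(r,g[r,318:340].tolist())
E
```

```text
115 [82, 85, 83, 83, 81, 81, 80, 110, 152, 163, 162, 150, 112, 103, 129, 138, 140, 140, 141, 138, 139, 138]
125 [81, 82, 80, 83, 80, 78, 77, 101, 144, 158, 159, 145, 107, 114, 136, 141, 139, 131, 102, 97, 125, 134]
140 [81, 81, 81, 80, 78, 77, 81, 113, 150, 162, 157, 135, 107, 128, 136, 139, 134, 112, 92, 81, 78, 80]
160 [77, 80, 81, 81, 76, 83, 96, 135, 154, 162, 152, 116, 105, 129, 139, 138, 133, 103, 84, 79, 79, 75]
175 [137, 138, 138, 138, 135, 125, 121, 148, 163, 158, 146, 111, 115, 134, 140, 136, 118, 95, 83, 77, 80, 76]
190 [136, 139, 138, 134, 133, 118, 113, 149, 158, 156, 137, 107, 123, 137, 141, 135, 109, 86, 80, 78, 78, 80]
```

View pics/w3c.png

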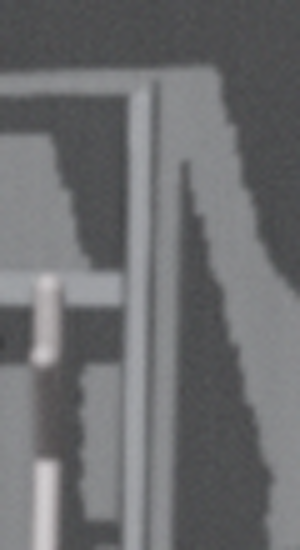

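```bash
python3 - <<'E'
from h import *
np.set_printoptions(precision=4,suppress=True)
w=shot('wrist')
A=onz(w,(330.6,115),.094);B=onz(w,(329.3,190),.094);E=onz(w,(327,107.5),.094)
print(A,B,E); d=(A-B)/np.linalg.norm(A-B);print(np.degrees(np.arctan2(-d[0],d[1])))
P=E-0.028*d; print('front face 28mm in',P)
# clip pin & jaws in gripper: jaw tips cols 290..352 row 210
print(onz(w,(290.5,206),.24),onz(w,(351.5,206),.24))
print(onz(w,(319.5,250),.3))
E
```

```text
[0.6603 0.2592 0.094 ] [0.6575 0.1746 0.094 ] [0.6565 0.2671 0.094 ]
-1.9108525232032603
front face 28mm in [0.6555 0.2392 0.094 ]
[0.6258 0.1981 0.24  ] [0.6696 0.1971 0.24  ]
[0.6465 0.1901 0.3   ]
```

```bash
python3 - <<'E'
from h import *
s=plan([((0.6568,0.2392,0.20),(180,0,88.1),8),((0.6568,0.2392,0.132),(180,0,88.1),8)])
E
```

```text
8 x [0.0153, 0.0032, 0.0367, 0.0, 0.0, 0.0002] mm/row 15.9 deg/row 0.05
8 x [0.0, 0.0, 0.0213, 0.0, 0.0, 0.0] mm/row 8.5 deg/row 0.00
```

>>> step_arm(
  deltas=[
    [0.0153,0.0032,0.0367,0,0,0],
    [0.0153,0.0032,0.0367,0,0,0],
    [0.0153,0.0032,0.0367,0,0,0],
    [0.0153,0.0032,0.0367,0,0,0],
    [0.0153,0.0032,0.0367,0,0,0],
    [0.0153,0.0032,0.0367,0,0,0],
    [0.0153,0.0032,0.0367,0,0,0],
    [0.0153,0.0032,0.0367,0,0,0],
  ],
)

```text
time: 10.3
position: [0.6569, 0.2392, 0.199]
tcp_rot: [-180.0, -0.0, 88.4]
wrist_force: [0.3, 0.5, -1.4]
gripper_width: 0.231
grasp_force: 58.9
```

```bash
python3 - <<'E'
from h import *
p,r=pose();print(p,r.as_euler('xyz',degrees=True),manip.sense()['grasp_force'])
w=shot('wrist')
c=w['pixels'][90:290,230:400];cv2.imwrite('pics/w4c.png',cv2.resize(c,None,fx=3,fy=3,interpolation=cv2.INTER_CUBIC))
E
```

```text
[0.65693376 0.23916018 0.19896971] [-1.79998258e+02 -5.96545586e-05  8.84496028e+01] 58.938429951667786
```

View pics/w4c.png

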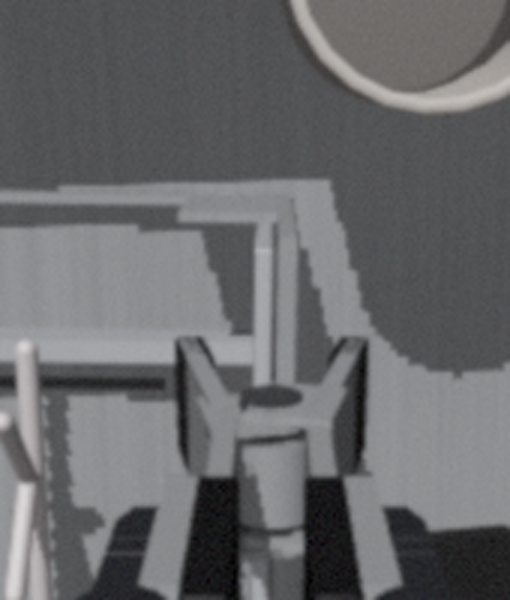

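>>> step_arm(
  deltas=[
    [0,0,0.021,0,0,0],
    [0,0,0.021,0,0,0],
    [0,0,0.021,0,0,0],
    [0,0,0.021,0,0,0],
    [0,0,0.021,0,0,0],
    [0,0,0.021,0,0,0],
    [0,0,0.021,0,0,0],
    [0,0,0.021,0,0,0],
  ],
)

```text
time: 11.15
position: [0.6568, 0.2386, 0.1324]
tcp_rot: [-180.0, 0.0, 88.4]
wrist_force: [-0.0, -0.3, -1.4]
gripper_width: 0.227
grasp_force: 58.9
```

>>> step_arm(
  deltas=[
    [0,0,0.0025,0,0,0],
    [0,0,0.0025,0,0,0],
    [0,0,0.0025,0,0,0],
    [0,0,0.0025,0,0,0],
    [0,0,0,0,0,0],
    [0,0,0,0,0,0],
    [0,0,0,0,0,0],
    [0,0,0,0,0,0],
  ],
)

```text
time: 11.95
position: [0.6569, 0.2387, 0.1292]
tcp_rot: [180.0, -0.0, 88.4]
wrist_force: [-0.1, -0.6, -1.7]
gripper_width: 0.227
grasp_force: 58.9
```

>>> step_arm(
  deltas=[
    [0,0,0.0025,0,0,0],
    [0,0,0.0025,0,0,0],
    [0,0,0.0025,0,0,0],
    [0,0,0.0025,0,0,0],
    [0,0,0,0,0,0],
    [0,0,0,0,0,0],
    [0,0,0,0,0,0],
    [0,0,0,0,0,0],
  ],
)

```text
time: 12.75
position: [0.6574, 0.2388, 0.1283]
tcp_rot: [179.9, -0.0, 88.4]
wrist_force: [-11.3, -3.0, 37.4]
gripper_width: 0.228
grasp_force: 64.1
```

>>> step_arm(
  deltas=[
    [0,0,0,0,0,0],
    [0,0,0,0,0,0],
    [0,0,0,0,0,0],
    [0,0,0,0,0,0],
    [0,0,0,0,0,0],
    [0,0,0,0,0,0],
    [0,0,0,0,0,0],
    [0,0,0,0,0,0],
  ],
  gripper=1,
)

```text
time: 13.55
position: [0.6568, 0.2386, 0.125]
tcp_rot: [-180.0, 0.0, 88.4]
wrist_force: [-0.3, -0.1, -0.4]
gripper_width: 1.0
grasp_force: 0.0
```

>>> step_arm(
  deltas=[
    [0,0,-0.05,0,0,0],
    [0,0,-0.05,0,0,0],
    [0,0,-0.05,0,0,0],
    [0,0,-0.05,0,0,0],
    [0,0,-0.05,0,0,0],
    [0,0,-0.05,0,0,0],
    [0,0,-0.05,0,0,0],
    [0,0,-0.05,0,0,0],
  ],
)

```text
time: 14.35
position: [0.6567, 0.2386, 0.2859]
tcp_rot: [-180.0, -0.0, 88.4]
wrist_force: [0.9, 0.6, 0.0]
gripper_width: 0.998
grasp_force: 0.0
```

```bash
python3 - <<'E'
from h import *
np.set_printoptions(precision=4,suppress=True)
p,r=pose();print(p,r.as_euler('xyz',degrees=True))
w=shot('wrist');a=shot('scene');b=shot('side')
for x in (w,a,b): print(tip('clip1',x),tip('clip1_grip',x))
print(tri([(a,(335,275)),(b,(323,130))]))
print('expect clip1 pin px',[proj(x,(0.6597,0.239,.1)) for x in (w,a,b)])
v=np.vstack([cv2.resize(a['pixels'][230:300,290:390],None,fx=4,fy=4),cv2.resize(w['pixels'][60:140,270:370],None,fx=4,fy=4)])
cv2.imwrite('pics/c5.png',v)
E
```

```text
[0.6567 0.2386 0.2859] [-179.9994   -0.0002   88.4464]
[([321.7, 185.3], 0.93)] []
[([452.5, 275.0], 0.83), ([333.7, 263.5], 0.66), ([291.0, 137.2], 0.17)] [([454.7, 256.9], 0.6)]
[([242.8, 116.8], 0.84), ([327.4, 133.3], 0.48)] [([239.9, 106.7], 0.62)]
(array([0.6626, 0.27  , 0.0944]), np.float64(0.0021644100319092655))
expect clip1 pin px [array([[321.2194, 183.2411]]), array([[331.1454, 264.8985]]), array([[327.0909, 134.914 ]])]
```

View pics/c5.png

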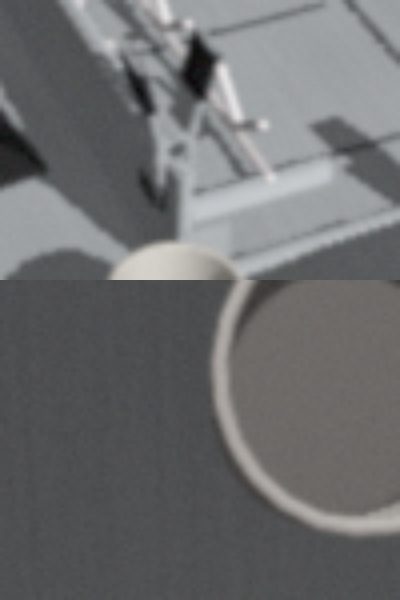

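```bash
python3 - <<'E'
from h import *
plan([((0.443,0.4165,0.25),(180,0,180.6),16),((0.443,0.4165,0.152),(180,0,180.6),8)])
E
```

```text
16 x [0.0479, -0.0072, 0.0053, 0.0, 0.0, -0.016] mm/row 19.5 deg/row 5.76
8 x [0.0, 0.0, 0.0306, 0.0, 0.0, 0.0] mm/row 12.2 deg/row 0.00
```

>>> step_arm(
  deltas=[
    [0.0479,-0.0072,0.0053,0,0,-0.016],
    [0.0479,-0.0072,0.0053,0,0,-0.016],
    [0.0479,-0.0072,0.0053,0,0,-0.016],
    [0.0479,-0.0072,0.0053,0,0,-0.016],
    [0.0479,-0.0072,0.0053,0,0,-0.016],
    [0.0479,-0.0072,0.0053,0,0,-0.016],
    [0.0479,-0.0072,0.0053,0,0,-0.016],
    [0.0479,-0.0072,0.0053,0,0,-0.016],
  ],
)

```text
time: 15.6
position: [0.5873, 0.3735, 0.2673]
tcp_rot: [-180.0, -0.0, 134.8]
wrist_force: [-0.2, -0.5, -0.7]
gripper_width: 0.997
grasp_force: 0.0
```

>>> step_arm(
  deltas=[
    [0.0479,-0.0072,0.0053,0,0,-0.016],
    [0.0479,-0.0072,0.0053,0,0,-0.016],
    [0.0479,-0.0072,0.0053,0,0,-0.016],
    [0.0479,-0.0072,0.0053,0,0,-0.016],
    [0.0479,-0.0072,0.0053,0,0,-0.016],
    [0.0479,-0.0072,0.0053,0,0,-0.016],
    [0.0479,-0.0072,0.0053,0,0,-0.016],
    [0.0479,-0.0072,0.0053,0,0,-0.016],
  ],
)

```text
time: 16.4
position: [0.4424, 0.4165, 0.2505]
tcp_rot: [-180.0, -0.0, -179.1]
wrist_force: [-0.1, 0.0, -0.0]
gripper_width: 1.0
grasp_force: 0.0
```

```bash
python3 - <<'E'
from h import *
w=shot('wrist');print(tip('clip1',w),[onz(w,u,.126) for u,s in tip('clip1',w)], proj(w,(.443,.4167,.126)))
plan([((0.443,0.4165,0.152),(180,0,180.6),8)])
E
```

```text
[([316.8, 203.4], 0.93), ([155.5, 378.7], 0.75)] [array([0.4469997 , 0.41320473, 0.126     ]), array([0.63756863, 0.24904623, 0.126     ])] [[320.89854792 199.00890398]]
8 x [-0.0002, 0.0, 0.0309, 0.0, 0.0, 0.0] mm/row 12.4 deg/row 0.01
```

>>> step_arm(
  deltas=[
    [-0.0006,0.0003,0.0309,0,0,0],
    [-0.0006,0.0003,0.0309,0,0,0],
    [-0.0006,0.0003,0.0309,0,0,0],
    [-0.0006,0.0003,0.0309,0,0,0],
    [-0.0006,0.0003,0.0309,0,0,0],
    [-0.0006,0.0003,0.0309,0,0,0],
    [-0.0006,0.0003,0.0309,0,0,0],
    [-0.0006,0.0003,0.0309,0,0,0],
  ],
)

```text
time: 17.35
position: [0.4453, 0.4174, 0.1512]
tcp_rot: [-180.0, -0.0, -179.4]
wrist_force: [-0.5, 0.1, -0.2]
gripper_width: 0.997
grasp_force: 0.0
```

>>> step_arm(
  deltas=[
    [0,0,0,0,0,0],
    [0,0,0,0,0,0],
    [0,0,0,0,0,0],
    [0,0,0,0,0,0],
    [0,0,0,0,0,0],
    [0,0,0,0,0,0],
    [0,0,0,0,0,0],
    [0,0,0,0,0,0],
  ],
  gripper=-1,
)

```text
time: 18.15
position: [0.4466, 0.4183, 0.1546]
tcp_rot: [179.9, 0.2, -179.4]
wrist_force: [-0.0, -3.2, 17.3]
gripper_width: 0.229
grasp_force: 58.3
```

>>> step_arm(
  deltas=[
    [0,0,-0.05,0,0,0],
    [0,0,-0.05,0,0,0],
    [0,0,-0.05,0,0,0],
    [0,0,-0.05,0,0,0],
    [0,0,-0.05,0,0,0],
    [0,0,-0.05,0,0,0],
    [0,0,-0.05,0,0,0],
    [0,0,-0.05,0,0,0],
  ],
)

```text
time: 18.95
position: [0.4454, 0.4175, 0.3139]
tcp_rot: [180.0, 0.1, -179.4]
wrist_force: [-0.1, 0.8, -1.0]
gripper_width: 0.228
grasp_force: 59.5
```

```bash
python3 - <<'E'
from h import *
pose()
plan([((0.5,0.12,0.34),(180,0,120),12),((0.642,-0.125,0.32),(180,0,88.1),12)])
E
```

```text
12 x [-0.0403, -0.0523, -0.0054, 0.0, 0.0, 0.014] mm/row 26.5 deg/row 5.05
12 x [-0.0578, 0.0152, 0.0042, 0.0, 0.0, 0.0074] mm/row 24.0 deg/row 2.66
```

>>> step_arm(
  deltas=[
    [-0.0403,-0.0523,-0.0054,0,0,0.014],
    [-0.0403,-0.0523,-0.0054,0,0,0.014],
    [-0.0403,-0.0523,-0.0054,0,0,0.014],
    [-0.0403,-0.0523,-0.0054,0,0,0.014],
    [-0.0403,-0.0523,-0.0054,0,0,0.014],
    [-0.0403,-0.0523,-0.0054,0,0,0.014],
    [-0.0403,-0.0523,-0.0054,0,0,0.014],
    [-0.0403,-0.0523,-0.0054,0,0,0.014],
  ],
)

```text
time: 19.75
position: [0.5184, 0.2226, 0.3303]
tcp_rot: [179.9, 0.0, 140.1]
wrist_force: [0.3, -0.6, -0.4]
gripper_width: 0.229
grasp_force: 59.6
```

>>> step_arm(
  deltas=[
    [-0.0403,-0.0523,-0.0054,0,0,0.014],
    [-0.0403,-0.0523,-0.0054,0,0,0.014],
    [-0.0403,-0.0523,-0.0054,0,0,0.014],
    [-0.0403,-0.0523,-0.0054,0,0,0.014],
    [-0.0578,0.0152,0.0042,0,0,0.0074],
    [-0.0578,0.0152,0.0042,0,0,0.0074],
    [-0.0578,0.0152,0.0042,0,0,0.0074],
    [-0.0578,0.0152,0.0042,0,0,0.0074],
  ],
)

```text
time: 20.55
position: [0.5637, 0.047, 0.3322]
tcp_rot: [179.9, 0.0, 109.4]
wrist_force: [0.1, 0.1, -0.5]
gripper_width: 0.221
grasp_force: 59.6
```

>>> step_arm(
  deltas=[
    [-0.0578,0.0152,0.0042,0,0,0.0074],
    [-0.0578,0.0152,0.0042,0,0,0.0074],
    [-0.0578,0.0152,0.0042,0,0,0.0074],
    [-0.0578,0.0152,0.0042,0,0,0.0074],
    [-0.0578,0.0152,0.0042,0,0,0.0074],
    [-0.0578,0.0152,0.0042,0,0,0.0074],
    [-0.0578,0.0152,0.0042,0,0,0.0074],
    [-0.0578,0.0152,0.0042,0,0,0.0074],
  ],
)

```text
time: 21.35
position: [0.6434, -0.1257, 0.3187]
tcp_rot: [179.9, 0.0, 88.1]
wrist_force: [0.6, -0.0, -1.4]
gripper_width: 0.229
grasp_force: 59.6
```

```bash
python3 - <<'E'
from h import *
np.set_printoptions(precision=4,suppress=True)
p,r=pose();print(p,r.as_euler('xyz',degrees=True),manip.sense()['grasp_force'])
w=shot('wrist','w6.png')
for q,z in [('edge_left',.094),('edge_right',.094),('cradle_left',.077),('cradle_mid',.077),('cradle_right',.077),('clip1',.3)]:
    for u,s in tip(q,w): print(q,u,s,onz(w,u,z))
g=cv2.cvtColor(w['pixels'],cv2.COLOR_BGR2GRAY)
for i in (100,130,160,180,195): print(i,g[i,314:340].tolist())
E
```

```text
[ 0.6434 -0.1257  0.3187] [179.9441   0.01    88.0546] 59.554985761642456
edge_right [319.1, 179.2] 0.95 [ 0.6442 -0.1288  0.094 ]
cradle_mid [316.9, 2.3] 0.97 [0.6482 0.057  0.077 ]
cradle_right [316.7, 117.4] 0.82 [ 0.6438 -0.0595  0.077 ]
clip1 [319.4, 239.1] 0.92 [ 0.6447 -0.1203  0.3   ]
clip1 [317.6, 179.2] 0.59 [ 0.6449 -0.0872  0.3   ]
clip1 [313.1, 3.8] 0.38 [ 0.6457 -0.0082  0.3   ]
100 [109, 127, 142, 146, 141, 111, 102, 117, 128, 130, 121, 103, 81, 69, 71, 70, 68, 70, 63, 69, 71, 70, 72, 74, 72, 68]
130 [128, 140, 147, 142, 133, 100, 100, 119, 124, 124, 117, 93, 76, 72, 70, 68, 68, 69, 69, 66, 69, 66, 74, 71, 71, 68]
160 [99, 133, 144, 142, 128, 100, 110, 125, 126, 126, 108, 82, 74, 72, 69, 66, 70, 67, 70, 68, 69, 70, 67, 73, 72, 67]
180 [99, 133, 143, 138, 116, 98, 115, 127, 129, 124, 105, 78, 72, 70, 70, 68, 70, 70, 65, 70, 68, 71, 71, 73, 69, 68]
195 [127, 141, 144, 136, 107, 87, 116, 126, 128, 123, 100, 74, 69, 66, 68, 71, 69, 67, 69, 65, 73, 65, 69, 69, 68, 68]
```

View pics/w6.png

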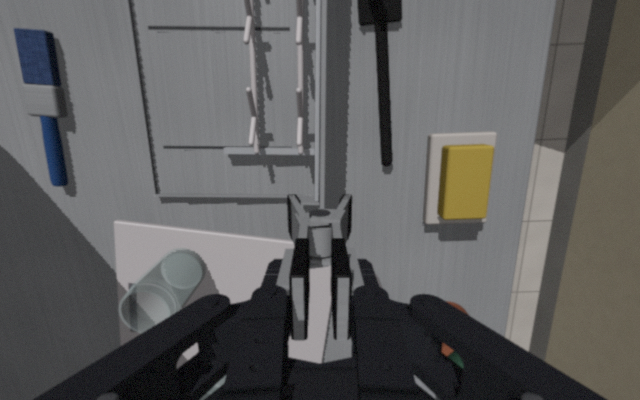

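```bash
python3 - <<'E'
from h import *
np.set_printoptions(precision=4,suppress=True)
w=shot('wrist');g=cv2.cvtColor(w['pixels'],cv2.COLOR_BGR2GRAY)
A=onz(w,(320,100),.094);B=onz(w,(318.8,195),.094);print(A,B,np.degrees(np.arctan2(-(A-B)[0],(A-B)[1])))
for r in (200,206,212): print(onz(w,(289.5,r),.241),onz(w,(351.5,r),.241))
print(g[186:212,316:318].mean(1).astype(int).tolist())
for r in (195,198,201,204): print(r,onz(w,(317,r),.094))
for r in (206,): print(g[r,280:300].tolist(),g[r,340:360].tolist())
E
```

```text
[ 0.6473 -0.0394  0.094 ] [ 0.6426 -0.1459  0.094 ] -2.5043074952707642
[ 0.623  -0.1118  0.241 ] [ 0.6673 -0.1132  0.241 ]
[ 0.6228 -0.1163  0.241 ] [ 0.6673 -0.1177  0.241 ]
[ 0.6225 -0.1208  0.241 ] [ 0.6672 -0.1222  0.241 ]
[145, 145, 146, 146, 146, 146, 144, 145, 145, 144, 147, 144, 143, 143, 146, 140, 115, 118, 124, 119, 87, 71, 70, 64, 54, 52]
195 [ 0.6405 -0.1459  0.094 ]
198 [ 0.6403 -0.1495  0.094 ]
201 [ 0.6402 -0.1532  0.094 ]
204 [ 0.6401 -0.1569  0.094 ]
[123, 125, 125, 123, 125, 123, 115, 79, 34, 25, 37, 61, 76, 85, 101, 114, 120, 121, 118, 119] [119, 120, 120, 114, 103, 74, 55, 49, 32, 10, 12, 60, 107, 122, 125, 123, 123, 126, 125, 123]
```

```bash
python3 - <<'E'
from h import *
plan([((0.6419,-0.126,0.20),(180,0,87.6),8)])
E
```

```text
8 x [-0.0006, -0.0003, 0.037, 0.0, 0.0, 0.0002] mm/row 14.8 deg/row 0.08
```

>>> step_arm(
  deltas=[
    [-0.0003,-0.0004,0.037,0,0,0.0002],
    [-0.0003,-0.0004,0.037,0,0,0.0002],
    [-0.0003,-0.0004,0.037,0,0,0.0002],
    [-0.0003,-0.0004,0.037,0,0,0.0002],
    [-0.0003,-0.0004,0.037,0,0,0.0002],
    [-0.0003,-0.0004,0.037,0,0,0.0002],
    [-0.0003,-0.0004,0.037,0,0,0.0002],
    [-0.0003,-0.0004,0.037,0,0,0.0002],
  ],
)

```text
time: 22.55
position: [0.6416, -0.1256, 0.1984]
tcp_rot: [-180.0, -0.0, 87.6]
wrist_force: [0.8, -0.2, -0.6]
gripper_width: 0.225
grasp_force: 59.6
```

```bash
python3 - <<'E'
from h import *
p,r=pose();print(p,r.as_euler('xyz',degrees=True))
w=shot('wrist')
c=w['pixels'][90:290,230:400];cv2.imwrite('pics/w7c.png',cv2.resize(c,None,fx=3,fy=3,interpolation=cv2.INTER_CUBIC))
E
```

```text
[ 0.64161656 -0.12564474  0.19842071] [-1.79997532e+02 -2.00950901e-03  8.75786191e+01]
```

View pics/w7c.png

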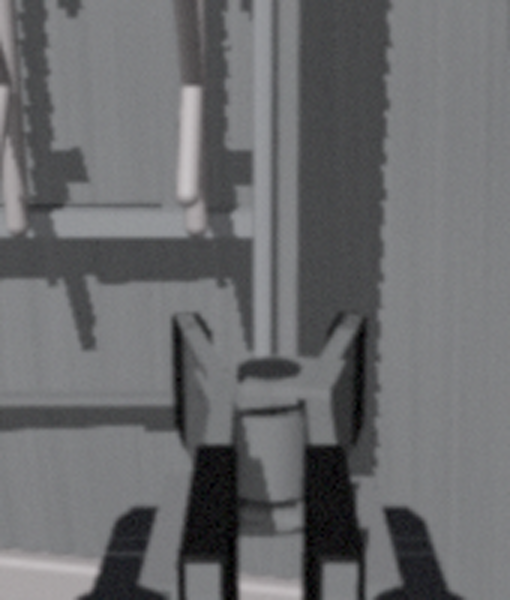

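>>> step_arm(
  deltas=[
    [0,0.0005,0.021,0,0,0],
    [0,0.0005,0.021,0,0,0],
    [0,0.0005,0.021,0,0,0],
    [0,0.0005,0.021,0,0,0],
    [0,0.0005,0.021,0,0,0],
    [0,0.0005,0.021,0,0,0],
    [0,0.0005,0.021,0,0,0],
    [0,0.0005,0.021,0,0,0],
  ],
)

```text
time: 23.4
position: [0.6433, -0.1258, 0.1317]
tcp_rot: [-180.0, -0.0, 87.6]
wrist_force: [0.2, 0.1, -1.4]
gripper_width: 0.226
grasp_force: 59.6
```

>>> step_arm(
  deltas=[
    [0,0,0.005,0,0,0],
    [0,0,0.005,0,0,0],
    [0,0,0.004,0,0,0],
    [0,0,0.004,0,0,0],
    [0,0,0,0,0,0],
    [0,0,0,0,0,0],
    [0,0,0,0,0,0],
    [0,0,0,0,0,0],
  ],
)

```text
time: 24.2
position: [0.6432, -0.1257, 0.1282]
tcp_rot: [179.9, 0.0, 87.6]
wrist_force: [-14.4, 3.4, 39.3]
gripper_width: 0.223
grasp_force: 65.4
```

Seated with the same contact height and force as the first clamp. Next I release it, rise, and check.

>>> step_arm(
  deltas=[
    [0,0,0,0,0,0],
    [0,0,0,0,0,0],
    [0,0,0,0,0,0],
    [0,0,0,0,0,0],
    [0,0,0,0,0,0],
    [0,0,0,0,0,0],
    [0,0,0,0,0,0],
    [0,0,0,0,0,0],
  ],
  gripper=1,
)

```text
time: 25.0
position: [0.6433, -0.1257, 0.1252]
tcp_rot: [-180.0, -0.0, 87.6]
wrist_force: [0.3, -0.2, -0.3]
gripper_width: 1.001
grasp_force: 0.0
```

>>> step_arm(
  deltas=[
    [0,0,-0.06,0,0,0],
    [0,0,-0.06,0,0,0],
    [0,0,-0.06,0,0,0],
    [0,0,-0.06,0,0,0],
    [0,0,-0.06,0,0,0],
    [0,0,-0.06,0,0,0],
    [0,0,-0.06,0,0,0],
    [0,0,-0.06,0,0,0],
  ],
)

```text
time: 25.8
position: [0.6431, -0.1257, 0.3182]
tcp_rot: [-180.0, -0.0, 87.6]
wrist_force: [0.9, -0.2, 0.2]
gripper_width: 1.004
grasp_force: 0.0
```

```bash
cat log.txt; python3 - <<'E'
from h import *
np.set_printoptions(precision=4,suppress=True)
p,r=pose();print(p)
w=shot('wrist');a=shot('scene','s8.png');b=shot('side','d8.png')
for x in (w,a,b): print(tip('clip1',x),tip('jar1_mouth',x),tip('jar1',x),[(np.round(f['rect']).tolist(),round(f['score'],2)) for f in manip.find_in('jar1',x)])
print([proj(x,(0.6435,-0.126,.1)) for x in (w,a,b)])
print([proj(x,(0.6597,0.239,.1)) for x in (w,a,b)])
# fit planar kinematics
L=[eval(l) for l in open('log.txt')]
q=np.radians([l[0] for l in L]);P=np.array([l[1] for l in L])
rr=np.hypot(P[:,0],P[:,1]);z=P[:,2]
def res(v):
    a0,h,l1,l2,o,t=v;s2=q[:,1];s3=s2+q[:,2];s5=s3+q[:,4]
    return np.r_[a0+l1*np.sin(s2)+l2*np.sin(s3)+o*np.cos(s3)+t*np.sin(s5)-rr, h+l1*np.cos(s2)+l2*np.cos(s3)-o*np.sin(s3)+t*np.cos(s5)-z]
f=least_squares(res,[0.05,.4,.4,.4,0.,.3]);print(f.x,np.abs(f.fun).max())
E
```

```text
([62.01668801453131, 27.51328873957993, 91.45987681194785, 0.00044097977283770706, 61.026322330613446, -2.6688352448958983], [0.2779005972141274, 0.5876038123355544, 0.23130716041759178], [179.99947047475695, -0.00036152546776176234, 154.68530964879847])
([62.015617466866225, 27.513108914316835, 91.46174791014546, -0.00035302090057794035, 61.02609773126744, -2.6703980753256866], [0.2779069264547392, 0.5875802653521519, 0.23129700531761108], [-179.99903209168716, 0.000264025619419483, 154.6861865542686])
([35.79515045920806, 21.25578922294248, 83.03204559028563, 0.000751790686332169, 75.69639767679435, -54.361427656463135], [0.5011918308865528, 0.3987683545310903, 0.36086109341926187], [179.99022065400518, 0.01238989476904248, -179.84360857881506])
([35.932758650484864, 21.284053790163007, 83.11019703896007, 0.0011436756219366496, 75.60234683993087, -54.096362710086034], [0.5001748945765326, 0.3999320983837506, 0.3599685784391045], [179.99710749242752, 0.0021062761450769086, -179.97116303489298])
([34.100061255718565, 35.854769066497546, 88.03622038203292, 0.026520052112171958, 55.848
[... 3325 characters left out ...]
280.9, 188.1], 0.65), ([332.0, 259.5], 0.57), ([321.9, 176.8], 0.26)] [([289.5, 135.4], 0.64)] [([321.4, 178.5], 0.86), ([289.9, 161.2], 0.72)] [([284.0, 131.0, 301.0, 164.0], 0.65), ([314.0, 142.0, 333.0, 182.0], 0.6)]
[([327.7, 134.5], 0.69), ([381.8, 215.9], 0.65)] [([389.5, 341.9], 0.64)] [([386.0, 359.6], 0.85), ([334.1, 308.2], 0.64), ([346.7, 198.3], 0.16)] [([322.0, 276.0, 354.0, 322.0], 0.83), ([371.0, 332.0, 403.0, 372.0], 0.59)]
[array([[318.8241, 177.9894]]), array([[281.5386, 189.9815]]), array([[381.2362, 219.2547]])]
[array([[ 319.6269, -262.3678]]), array([[331.1454, 264.8985]]), array([[327.0909, 134.914 ]])]
[0.0008 0.3187 0.5968 0.445  0.0327 0.3725] 2.3980344896978867e-05
```

```bash
python3 - <<'E'
from h import *
p,r=pose();print(p)
plan([((0.43,-0.28,0.38),(180,-20,-36),24)])
E
```

```text
[ 0.64323556 -0.12574432  0.31706895]
24 x [-0.0319, 0.0053, -0.0117, -0.0025, 0.0013, 0.0141] mm/row 13.7 deg/row 5.19
```

>>> step_arm(
  deltas=[
    [-0.0319,0.0053,-0.0117,-0.0025,0.0013,0.0141],
    [-0.0319,0.0053,-0.0117,-0.0025,0.0013,0.0141],
    [-0.0319,0.0053,-0.0117,-0.0025,0.0013,0.0141],
    [-0.0319,0.0053,-0.0117,-0.0025,0.0013,0.0141],
    [-0.0319,0.0053,-0.0117,-0.0025,0.0013,0.0141],
    [-0.0319,0.0053,-0.0117,-0.0025,0.0013,0.0141],
    [-0.0319,0.0053,-0.0117,-0.0025,0.0013,0.0141],
    [-0.0319,0.0053,-0.0117,-0.0025,0.0013,0.0141],
  ],
)

```text
time: 27.35
position: [0.6221, -0.2264, 0.3515]
tcp_rot: [174.6, -5.9, 47.0]
wrist_force: [0.7, 0.1, 0.8]
gripper_width: 1.0
grasp_force: 0.0
```

>>> step_arm(
  deltas=[
    [-0.0319,0.0053,-0.0117,-0.0025,0.0013,0.0141],
    [-0.0319,0.0053,-0.0117,-0.0025,0.0013,0.0141],
    [-0.0319,0.0053,-0.0117,-0.0025,0.0013,0.0141],
    [-0.0319,0.0053,-0.0117,-0.0025,0.0013,0.0141],
    [-0.0319,0.0053,-0.0117,-0.0025,0.0013,0.0141],
    [-0.0319,0.0053,-0.0117,-0.0025,0.0013,0.0141],
    [-0.0319,0.0053,-0.0117,-0.0025,0.0013,0.0141],
    [-0.0319,0.0053,-0.0117,-0.0025,0.0013,0.0141],
  ],
)

```text
time: 28.15
position: [0.5367, -0.2886, 0.3734]
tcp_rot: [174.4, -13.9, 6.3]
wrist_force: [0.1, 0.3, -0.8]
gripper_width: 1.004
grasp_force: 0.0
```

>>> step_arm(
  deltas=[
    [-0.0319,0.0053,-0.0117,-0.0025,0.0013,0.0141],
    [-0.0319,0.0053,-0.0117,-0.0025,0.0013,0.0141],
    [-0.0319,0.0053,-0.0117,-0.0025,0.0013,0.0141],
    [-0.0319,0.0053,-0.0117,-0.0025,0.0013,0.0141],
    [-0.0319,0.0053,-0.0117,-0.0025,0.0013,0.0141],
    [-0.0319,0.0053,-0.0117,-0.0025,0.0013,0.0141],
    [-0.0319,0.0053,-0.0117,-0.0025,0.0013,0.0141],
    [-0.0319,0.0053,-0.0117,-0.0025,0.0013,0.0141],
  ],
)

```text
time: 28.95
position: [0.4293, -0.2804, 0.3806]
tcp_rot: [179.7, -20.0, -35.9]
wrist_force: [-0.1, -0.4, 0.5]
gripper_width: 0.998
grasp_force: 0.0
```

```bash
cat >> h.py <<'E'
def rect(q,p): return [(np.round(f['rect'],1).tolist(),round(f['score'],2)) for f in manip.find_in(q,p)]
E
python3 - <<'E'
from h import *
np.set_printoptions(precision=4,suppress=True)
p,r=pose();print(p,r.as_euler('xyz',degrees=True),manip.sense()['joint_pos'])
w=shot('wrist','w9.png')
print(rect('jar1',w),tip('jar1',w),*[(tip(f'jar{i}_mouth',w)) for i in (1,2,3)])
for u,s in tip('jar1',w): print('base',onz(w,u,.012))
for i,z in ((1,.116),(2,.130),(3,.144)):
  for u,s in tip(f'jar{i}_mouth',w): print('m',i,s,onz(w,u,z))
E
```

```text
[ 0.4293 -0.2804  0.3806] [179.7232 -19.9887 -35.8978] [-36.4742  -2.0551 112.2592  -0.1044  49.8056  89.5258]
[([358.1, 123.9, 412.7, 182.5], 0.89), ([288.6, 216.8, 339.7, 271.6], 0.75), ([0.0, 173.6, 198.9, 375.2], 0.42)] [([378.6, 162.1], 0.75), ([314.8, 239.7], 0.63), ([75.7, 194.1], 0.45)] [([392.2, 142.8], 0.81)] [([313.4, 247.2], 0.79)] []
base [ 0.4753 -0.4377  0.012 ]
base [ 0.4334 -0.2759  0.012 ]
base [ 0.7253 -0.0014  0.012 ]
m 1 0.81 [ 0.4798 -0.4393  0.116 ]
m 2 0.79 [ 0.4296 -0.2723  0.13  ]
```

View pics/w9.png

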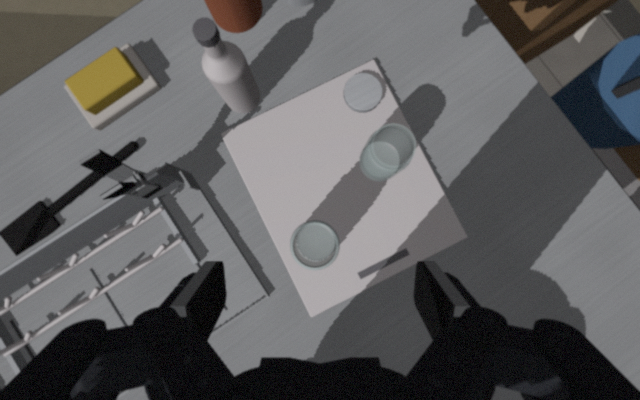

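```bash
cat > kin.py <<'E'
from h import *
L=[eval(l) for l in open('log.txt')]
q=np.radians([l[0] for l in L]);P=np.array([l[1] for l in L])
def fk2(v,j2,j3,s5):
    a0,h,l1,l2,o,t=v;s3=j2+j3
    return np.array([a0+l1*np.sin(j2)+l2*np.sin(s3)+o*np.cos(s3)+t*np.sin(s5), h+l1*np.cos(j2)+l2*np.cos(s3)-o*np.sin(s3)+t*np.cos(s5)])
X=np.array([np.hypot(P[:,0],P[:,1]),P[:,2]])
f=least_squares(lambda v:(fk2(v,q[:,1],q[:,2],q[:,1]+q[:,2]+q[:,4]*np.cos(q[:,3]))-X).ravel(),[0.,.4,.6,.45,0.03,.4]);V=f.x
def ik2(r,z,s5):  # s5 deg; returns j2,j3,s3-s5
    g=least_squares(lambda u:fk2(V,u[0],u[1],np.radians(s5))-[r,z],np.radians([10,120]))
    j=np.degrees(g.x); return np.round([j[0],j[1],s5-j[0]-j[1],np.linalg.norm(g.fun)*1e3],1)
E
python3 - <<'E'
from kin import *
print(V,np.abs(f.fun).max())
G=.0187
for b in (15,25,35,45,55,65):
    c,s=np.cos(np.radians(b)),np.sin(np.radians(b))
    for bx,gl in ((.65,65),(.65,78)):
        print(b,gl,'place',ik2(bx-gl/1e3+G*c,.078-G*s,90+b))
for a in (25,35,45,55):
    for r,hz in ((.51,.090),(.648,.077)):
        c,s=np.cos(np.radians(a)),np.sin(np.radians(a))
        print(a,'pick',r,ik2(r-G*s,hz-G*c,180+a),'above',ik2(r-G*s+.1*s,hz-G*c+.1*c,180+a))
E
```

```text
[0.00078591 0.3177898  0.59690703 0.44502406 0.03273572 0.37167791] 3.655154796367022e-05
15 65 place [ 166.9  202.9 -264.8    0. ]
15 78 place [ 167.6  201.4 -264.     0. ]
25 65 place [ 63.8 149.4 -98.2   0. ]
25 78 place [  65.6  151.1 -101.7    0. ]
35 65 place [ 51. 147. -73.   0.]
35 78 place [ 52.1 148.7 -75.8   0. ]
45 65 place [ 40.7 142.1 -47.8   0. ]
45 78 place [ 41.  143.8 -49.8   0. ]
55 65 place [ 34.3 135.7 -24.9   0. ]
55 78 place [ 34.1 137.3 -26.4   0. ]
65 65 place [ 31.5 128.3  -4.8   0. ]
65 78 place [ 31.  129.9  -6.    0. ]
25 pick 0.51 [41.1 98.1 65.9  0. ] above [37.4 89.1 78.4  0. ]
25 pick 0.648 [50.9 76.6 77.5  0. ] above [49.1 66.4 89.5  0. ]
35 pick 0.51 [46.6 90.7 77.8  0. ] above [44.9 79.7 90.4  0. ]
35 pick 0.648 [56.9 67.3 90.8  0. ] above [ 57.5  53.5 104.    0. ]
45 pick 0.51 [52.4 83.6 89.1  0. ] above [ 52.6  70.4 102.    0. ]
45 pick 0.648 [ 63.3  57.9 103.7   0. ] above [ 66.9  39.2 118.9   0. ]
55 pick 0.51 [58.3 76.9 99.8  0. ] above [ 60.5  61.3 113.2   0. ]
55 pick 0.648 [ 70.1  48.5 116.4   0. ] above [ 78.2  21.  135.8   0. ]
```

```bash
cat >> kin.py <<'E'
LO=np.array([-157.49,-46.99,13.45,-89.5,5.16,-167.48]);HI=np.array([157.49,117.5,153.17,269.5,153.95,167.48])
SG=1
def fk(qd):
    j=np.radians(qd);a0,h,l1,l2,o,t=V
    Rz=lambda a:R.from_euler('z',a);Ry=lambda a:R.from_euler('y',a)
    R3=Rz(j[0])*Ry(j[1]+j[2]); Rt=R3*Rz(SG*j[3])*Ry(j[4])*Rz(j[5]+np.pi/2)
    p=Rz(j[0]).apply([a0,0,0])+[0,0,h]+(Rz(j[0])*Ry(j[1])).apply([0,0,l1])+R3.apply([o,0,l2])
    return p+Rt.apply([0,0,t]),Rt,p
def ik(pos,Rt,q0):
    F=lambda q:np.r_[(fk(q)[0]-pos)*10,(Rt.inv()*fk(q)[1]).as_rotvec()*3]
    g=least_squares(F,np.clip(q0,LO+.01,HI-.01),bounds=(LO,HI),x_scale=10.)
    return g.x,np.linalg.norm(g.fun)
def pickR(e,psi): return R.from_euler('xyz',(180,90-e,psi+180),degrees=True)
def trace(segs,q0,p,Rc):
    "check the screw path row by row"
    for pos,rpy,n in segs:
        Rt=R.from_euler('xyz',rpy,degrees=True);pos=np.array(pos,float)
        w=(Rc.inv()*Rt).as_rotvec()/n;S=sum(R.from_rotvec(w*i).as_matrix() for i in range(n))
        d=np.linalg.solve(S,Rc.inv().apply(pos-p)); mx=0
        for i in range(n):
            p=p+Rc.apply(d);Rc=Rc*R.from_rotvec(w);q1,er=ik(p,Rc,q0)
            mx=max(mx,np.max(np.abs(q1-q0)/np.array([10.8,10.8,13.7,17.2,17.2,17.2])));q0=q1
            if i%4==3 or i==n-1 or er>1e-3: print(np.round(p,3),np.round(q1,1),'err %.4f'%er,'wristz %.2f'%fk(q1)[2][2])
        print('  max share',round(mx,2)); p,Rc=pos,Rt
    return q0,p,Rc
E
python3 - <<'E'
from kin import *
for l in L[-1:]+L[4:5]:
    for sg in (1,-1):
        import kin; kin.SG=sg
        p,Rt,_=fk(l[0]);print(sg,p-l[1],np.degrees((R.from_euler('xyz',l[2],degrees=True).inv()*Rt).as_rotvec()))
E
python3 - <<'E'
from kin import *
G=.026
for e in (12,16,20,24):
    print('e',e)
    for nm,c in (('mid',(.6482,.057)),('right',(.6438,-.0595)),('left',(.6525,.172))):
        R2=R.from_euler('xyz',(180,e,177.6),degrees=True);X=np.array([np.cos(np.radians(-2.4)),np.sin(np.radians(-2.4)),0])
        g=np.array([*c,.077])-.058*X
        q,er=ik(g+R2.apply([0,0,G]),R2,np.array([0,30,120,0,20,-90.]));print(nm,np.round(q,1),round(er,4))
    for nm,c in (('B',(.431,-.274)),('A',(.4778,-.4385))):
        for psi in (-120,-100,-80,-60):
            R2=pickR(e,psi);g=np.array([*c,.070]);best=None
            for q0 in ([-10,20,120,90,70,-60],[0,20,100,60,90,-90],[-10,40,120,80,70,60],[-10,20,120,-80,70,0],[-10,20,120,-80,70,90]):
                q,er=ik(g+R2.apply([0,0,G]),R2,np.array(q0,float))
                if best is None or er<best[1]-1e-4: best=(q,er)
            print(nm,psi,np.round(best[0],1),round(best[1],4))
E
```

```text
1 [-1.73111212e-02 -2.48831910e-02 -3.62924916e-05] [ 3.18055468e-15 -6.36110936e-15 -1.25234341e-14]
-1 [-1.66959457e-02 -2.40510446e-02 -3.62924916e-05] [0.15952084 0.00132041 0.13478341]
1 [ 1.75398851e-02 -2.47161509e-02  1.63420072e-05] [4.71317670e-14 1.17050003e-14 1.73260056e-14]
-1 [ 1.76995215e-02 -2.49519325e-02  1.63420072e-05] [ 0.03661163 -0.02421285 -0.02977548]
e 12
mid [  6.9  33.3 116.8  -6.1  18.2 -75.1] 0.0
right [ -6.   33.  117.5   2.5  17.6 -95.9] 0.0
left [ 18.7  34.7 112.8 -11.7  21.6 -58.3] 0.0
B -120 [  1.8  63.6 103.8 -56.6  84.8  79.3] 0.0
B -100 [  6.9  63.3 117.7 -73.3  77.7  91. ] 0.0
B -80 [  9.   66.7 131.8 265.2  78.9 108.9] 0.0
B -60 [  4.1  76.9 144.6 242.5  97.3 127. ] 0.0
A -120 [-12.7  64.9  95.1 -69.7  84.5  70.8] 0.0
A -100 [-11.1  63.1 110.7 -89.5  78.   83.6] 0.0139
A -80 [-14.1  64.5 125.2 244.3  82.1  98.9] 0.0
A -60 [-25.3  69.  135.9 214.3  98.6 104. ] 0.0
e 16
mid [  7.3  32.8 119.9 -13.1  11.8 -67.9] 0.0
right [ -6.2  32.5 120.6   5.5  10.9 -99. ] 0.0
left [ 19.7  34.2 115.8 -21.8  16.2 -47.7] 0.0
B -120 [  1.3  61.2 105.1 -56.2  81.4
[... 820 characters left out ...]
.1  55.3 113.6 -89.5  66.9  72.2] 0.8575
A -60 [-26.5  61.9 137.  211.3  86.  100.3] 0.0
e 24
mid [  8.9  32.5 124.9 -89.5   5.2   9.9] 0.0701
right [  -8.8   32.1  124.6   71.6    5.2 -167.5] 0.1758
left [ 21.7  34.1 121.6 -77.5   9.8   9.5] 0.0
B -120 [-1.000e-01  5.650e+01  1.076e+02 -5.520e+01  7.460e+01  7.570e+01] 0.0
B -100 [  4.4  55.4 121.  -74.1  66.9  86.2] 0.0
B -80 [  7.8  56.3 130.  -89.5  66.5  94.7] 0.3013
B -60 [-1.000e-01  6.550e+01  1.477e+02  2.325e+02  8.490e+01  1.184e+02] 0.0
A -120 [-14.6  58.3  98.1 -66.3  74.   66.3] 0.0
A -100 [-13.5  55.8 113.2 -88.5  65.8  77.9] 0.0
A -80 [-11.9  52.3 114.3 -89.5  61.9  68.3] 0.8077
A -60 [-27.3  58.3 137.  210.2  79.1  98.3] 0.0
```

```bash
python3 - <<'E'
s=open('kin.py').read()
i=s.index('f=least_squares');j=s.index('def ik2');s=s[:i]+'V=np.array([0.00078591,0.3177898,0.59690703,0.44502406,0.03273572,0.37167791]);D=0.03\n'+s[s.index('LO='):]
s=s.replace("p=Rz(j[0]).apply([a0,0,0])","p=Rz(j[0]).apply([a0,D,0])")
s+='''
def _res(x):
    global V,D
    V=x[:6];D=x[6];return np.concatenate([fk(l[0])[0]-l[1] for l in L])
_f=least_squares(_res,np.r_[V,D]);_res(_f.x)
'''
open('kin.py','w').write(s)
E
python3 - <<'E'
from kin import *
np.set_printoptions(suppress=True,linewidth=150)
print(V,D,np.abs(_f.fun).max() if '_f' in globals() else '')
import kin;print(np.abs(kin._f.fun).max())
G=.026
for e in (12,14,16):
  for nm,c in (('mid',(.6482,.057)),('right',(.6438,-.0595)),('left',(.6525,.172))):
    R2=R.from_euler('xyz',(180,e,177.6),degrees=True);X=np.array([np.cos(np.radians(-2.4)),np.sin(np.radians(-2.4)),0])
    g=np.array([*c,.077])-.058*X
    q,er=ik(g+R2.apply([0,0,G]),R2,np.array([0,30,120,0,20,-90.]));print(e,nm,np.round(q,1),round(er,4))
  for nm,c,psi in (('B',(.431,-.274),-100),('B',(.431,-.274),-105),('A',(.4778,-.4385),-100),('A',(.4778,-.4385),-105)):
    R2=pickR(e,psi);g=np.array([*c,.070])
    q,er=ik(g+R2.apply([0,0,G]),R2,np.array([5,60,118,-70,75,85.]));print(e,nm,psi,np.round(q,1),round(er,4),fk(q)[2])
e=14;p,Rc=pose();q0=manip.sense()['joint_pos']
R2=pickR(e,-102);g=np.array([.431,-.274,.070]);z=R2.apply([0,0,1]);T=g+G*z;rp=(180,76,78)
R3=R.from_euler('xyz',(180,e,177.6),degrees=True);X=np.array([np.cos(np.radians(-2.4)),np.sin(np.radians(-2.4)),0]);P3=np.array([.6482,.057,.077])-.058*X+R3.apply([0,0,G])
trace([((.46,-.12,.36),(180,30,30),16),(T-.13*z,rp,16),(T,rp,8),(T+[0,0,.2],rp,8),(P3+[-.05,0,.13],(180,e,177.6),24),(P3,(180,e,177.6),8)],q0,p,Rc)
E
```

```text
[-0.      0.3176  0.5973  0.445   0.0329  0.3717] 0.030300000000058457 
1.1842749003676545e-12
12 mid [  3.5  33.3 116.8  -4.   18.1 -80.4] 0.0
12 right [  -9.4   33.   117.5    4.8   17.7 -101.4] 0.0
12 left [ 15.6  34.7 112.8 -10.2  21.3 -62.9] 0.0
12 B -100 [  3.3  63.3 117.8 -76.9  77.8  91.1] 0.0 [0.48971837 0.05900843 0.14187507]
12 B -105 [  2.5  63.1 114.3 -72.   78.8  87.4] 0.0 [0.51851853 0.05262359 0.14187507]
12 A -100 [-13.7  63.  108.8 -89.5  77.7  81.1] 0.1362 [ 0.55413345 -0.10374132  0.14388896]
12 A -105 [-14.2  63.3 107.1 -87.2  78.3  80.2] 0.0 [ 0.56531853 -0.11187641  0.14187507]
14 mid [  3.7  33.  118.4  -5.8  14.8 -78.5] 0.0
14 right [  -9.5   32.7  119.1    6.9   14.4 -103.6] 0.0
14 left [ 16.   34.5 114.4 -14.   18.4 -58.8] 0.0
14 B -100 [  3.   62.  118.4 -77.   75.9  90.4] 0.0 [0.48924702 0.05633528 0.1536324 ]
14 B -105 [  2.2  61.8 114.9 -72.1  77.   86.7] 0.0 [0.51781599 0.05000169 0.1536324 ]
14 A -100 [-14.   61.7 109.4 -89.5  75.7  80.3] 0.127 [ 0.55266541 -0.10678577  0.1557333 ]
14 A -105 [-14.5  62.1 107.6 -86.9  76.3  79.3] 0.0 [ 0.56461599 -0.11
[... 1601 characters left out ...]
.27
[ 0.489 -0.269  0.238] [  5.2  35.8 121.3 -76.4  71.4  57.4] err 0.0000 wristz 0.38
[ 0.538 -0.22   0.211] [  6.9  32.  122.2 -78.8  59.2  44.3] err 0.0000 wristz 0.41
[ 0.57  -0.156  0.188] [  7.6  27.8 122.6 -76.9  46.1  28.5] err 0.0000 wristz 0.44
[ 0.582 -0.084  0.174] [  7.3  23.7 122.4 -66.4  33.4   5.2] err 0.0000 wristz 0.48
[ 0.573 -0.01   0.171] [  6.1  20.  121.3 -38.7  25.6 -34.3] err 0.0000 wristz 0.51
[0.547 0.059 0.182] [  4.1  17.3 119.2  -3.2  29.6 -81. ] err 0.0000 wristz 0.54
  max share 0.72
[0.572 0.059 0.117] [  3.9  25.1 119.4  -4.1  21.7 -80.1] err 0.0000 wristz 0.48
[0.597 0.059 0.052] [  3.7  33.  118.4  -5.8  14.8 -78.5] err 0.0000 wristz 0.41
  max share 0.18
```

```bash
python3 - <<'E'
from kin import *
R2=pickR(14,-102);z=R2.apply([0,0,1]);T=np.array([.4315,-.274,.070])+.026*z;print(T)
plan([((.46,-.12,.36),(180,30,30),16),(T-.13*z,(180,76,78),16)])
E
```

```text
[ 0.42625487 -0.2986764   0.06371003]
16 x [0.0027, -0.0272, 0.0006, -0.001, -0.0076, -0.0117] mm/row 10.9 deg/row 5.04
16 x [0.0284, -0.0004, 0.0328, -0.0068, -0.0075, -0.0051] mm/row 17.3 deg/row 4.10
```

>>> step_arm(
  deltas=[
    [0.0027,-0.0272,0.0006,-0.001,-0.0076,-0.0117],
    [0.0027,-0.0272,0.0006,-0.001,-0.0076,-0.0117],
    [0.0027,-0.0272,0.0006,-0.001,-0.0076,-0.0117],
    [0.0027,-0.0272,0.0006,-0.001,-0.0076,-0.0117],
    [0.0027,-0.0272,0.0006,-0.001,-0.0076,-0.0117],
    [0.0027,-0.0272,0.0006,-0.001,-0.0076,-0.0117],
    [0.0027,-0.0272,0.0006,-0.001,-0.0076,-0.0117],
    [0.0027,-0.0272,0.0006,-0.001,-0.0076,-0.0117],
  ],
)

```text
time: 30.25
position: [0.4702, -0.204, 0.3727]
tcp_rot: [172.3, 5.1, -3.4]
wrist_force: [-0.1, -0.4, 0.2]
gripper_width: 0.998
grasp_force: 0.0
```

>>> step_arm(
  deltas=[
    [0.0027,-0.0272,0.0006,-0.001,-0.0076,-0.0117],
    [0.0027,-0.0272,0.0006,-0.001,-0.0076,-0.0117],
    [0.0027,-0.0272,0.0006,-0.001,-0.0076,-0.0117],
    [0.0027,-0.0272,0.0006,-0.001,-0.0076,-0.0117],
    [0.0027,-0.0272,0.0006,-0.001,-0.0076,-0.0117],
    [0.0027,-0.0272,0.0006,-0.001,-0.0076,-0.0117],
    [0.0027,-0.0272,0.0006,-0.001,-0.0076,-0.0117],
    [0.0027,-0.0272,0.0006,-0.001,-0.0076,-0.0117],
  ],
)

```text
time: 31.05
position: [0.46, -0.1192, 0.3598]
tcp_rot: [179.9, 30.0, 30.1]
wrist_force: [0.1, -0.7, 0.7]
gripper_width: 1.004
grasp_force: 0.0
```

>>> step_arm(
  deltas=[
    [0.0284,-0.0004,0.0328,-0.0068,-0.0075,-0.0051],
    [0.0284,-0.0004,0.0328,-0.0068,-0.0075,-0.0051],
    [0.0284,-0.0004,0.0328,-0.0068,-0.0075,-0.0051],
    [0.0284,-0.0004,0.0328,-0.0068,-0.0075,-0.0051],
    [0.0284,-0.0004,0.0328,-0.0068,-0.0075,-0.0051],
    [0.0284,-0.0004,0.0328,-0.0068,-0.0075,-0.0051],
    [0.0284,-0.0004,0.0328,-0.0068,-0.0075,-0.0051],
    [0.0284,-0.0004,0.0328,-0.0068,-0.0075,-0.0051],
  ],
)

```text
time: 31.85
position: [0.4679, -0.1237, 0.2214]
tcp_rot: [171.4, 52.7, 47.1]
wrist_force: [1.0, 1.1, -0.1]
gripper_width: 1.001
grasp_force: 0.0
```

```bash
python3 - <<'E'
from kin import *
np.set_printoptions(precision=4,suppress=True)
R2=pickR(14,-102);z=R2.apply([0,0,1]);T=np.array([.4315,-.274,.070])+.026*z
p,r=pose();print(p,r.as_euler('xyz',degrees=True),manip.sense()['joint_pos'])
plan([(T-.13*z,(180,76,78),8)])
w=shot('wrist');a=shot('scene');b=shot('side')
for x,n in ((w,'w'),(a,'a'),(b,'b')): print(n,rect('jar1',x),tip('jar1',x),[tip(f'jar{i}_mouth',x) for i in (1,2,3)])
E
```

```text
[ 0.4679 -0.1237  0.2214] [171.3702  52.7071  47.0994] [  8.8724  37.1754 100.1475 -37.354   85.1528  65.6126]
8 x [0.028, -0.0006, 0.0328, -0.0068, -0.0075, -0.0052] mm/row 17.3 deg/row 4.10
w [([323.3, 82.3, 400.0, 208.6], 0.91), ([413.0, 132.8, 476.0, 217.3], 0.72), ([623.8, 2.7, 640.0, 24.1], 0.19)] [([351.8, 101.7], 0.69), ([433.6, 145.1], 0.58)] [[([451.8, 207.7], 0.71)], [([366.7, 199.4], 0.63)], []]
a [([282.8, 130.9, 299.1, 163.6], 0.92), ([234.7, 141.7, 254.5, 195.5], 0.72), ([312.0, 145.0, 333.7, 183.3], 0.65)] [([293.4, 159.1], 0.97), ([322.5, 177.3], 0.67)] [[([290.0, 135.5], 0.61)], [([326.1, 149.9], 0.87), ([328.3, 261.8], 0.69)], []]
b [([370.1, 330.9, 404.4, 371.5], 0.9), ([322.4, 275.5, 351.1, 319.0], 0.66), ([384.3, 199.9, 396.3, 217.6], 0.47)] [([332.9, 310.9], 0.94), ([386.0, 359.0], 0.59), ([350.7, 193.7], 0.55)] [[([389.1, 341.0], 0.85), ([369.1, 206.5], 0.24)], [([335.0, 287.8], 0.79), ([365.5, 204.0], 0.22)], [([350.9, 180.8], 0.25)]]
```

>>> step_arm(
  deltas=[
    [0.028,-0.0006,0.0328,-0.0068,-0.0075,-0.0052],
    [0.028,-0.0006,0.0328,-0.0068,-0.0075,-0.0052],
    [0.028,-0.0006,0.0328,-0.0068,-0.0075,-0.0052],
    [0.028,-0.0006,0.0328,-0.0068,-0.0075,-0.0052],
    [0.028,-0.0006,0.0328,-0.0068,-0.0075,-0.0052],
    [0.028,-0.0006,0.0328,-0.0068,-0.0075,-0.0052],
    [0.028,-0.0006,0.0328,-0.0068,-0.0075,-0.0052],
    [0.028,-0.0006,0.0328,-0.0068,-0.0075,-0.0052],
  ],
)

```text
time: 33.55
position: [0.4525, -0.1753, 0.0955]
tcp_rot: [179.6, 76.1, 77.6]
wrist_force: [0.1, -0.6, 0.0]
gripper_width: 0.998
grasp_force: 0.0
```

```bash
python3 - <<'E'
from kin import *
np.set_printoptions(precision=4,suppress=True)
p,r=pose();print(p,r.as_euler('xyz',degrees=True),manip.sense()['joint_pos'])
w=shot('wrist','w10.png')
print(rect('jar1',w),tip('jar1',w),[tip(f'jar{i}_mouth',w) for i in (1,2,3)])
for u,s in tip('jar1',w): print(onz(w,u,.012))
for h in (.116,.13,.144):
  for u,s in tip('jar2_mouth',w)+tip('jar1_mouth',w): print(h,u,onz(w,u,h))
z=r.apply([0,0,1]);print('px of axis: base,mid,top',proj(w,[(.4315,-.274,z0) for z0 in (.012,.07,.13)]))
R2=pickR(14,-102);z=R2.apply([0,0,1]);T=np.array([.4315,-.274,.070])+.026*z
plan([(T,(180,76,78),16)])
E
```

```text
[ 0.4525 -0.1753  0.0955] [179.579   76.0826  77.5656] [ 15.4858  58.6029 111.2645 -60.6949  80.912   81.0104]
[([360.4, 153.3, 406.2, 242.3], 0.95), ([275.1, 125.9, 361.4, 294.2], 0.62)] [([381.6, 155.5], 0.81), ([317.1, 131.1], 0.66)] [[([375.9, 234.7], 0.82)], [([318.7, 279.6], 0.86)], []]
[ 0.4779 -0.4502  0.012 ]
[ 0.4313 -0.2726  0.012 ]
0.116 [318.7, 279.6] [ 0.4435 -0.2212  0.116 ]
0.116 [375.9, 234.7] [ 0.4711 -0.4535  0.116 ]
0.13 [318.7, 279.6] [ 0.4326 -0.2716  0.13  ]
0.13 [375.9, 234.7] [ 0.4673 -0.5631  0.13  ]
0.144 [318.7, 279.6] [ 0.4217 -0.322   0.144 ]
0.144 [375.9, 234.7] [ 0.4634 -0.6728  0.144 ]
px of axis: base,mid,top [[317.6995 131.4149]
 [317.8689 204.5759]
 [318.0401 278.7462]]
16 x [0.0002, 0.0, 0.0204, 0.0, 0.0, 0.0] mm/row 8.2 deg/row 0.02
```

View pics/w10.png

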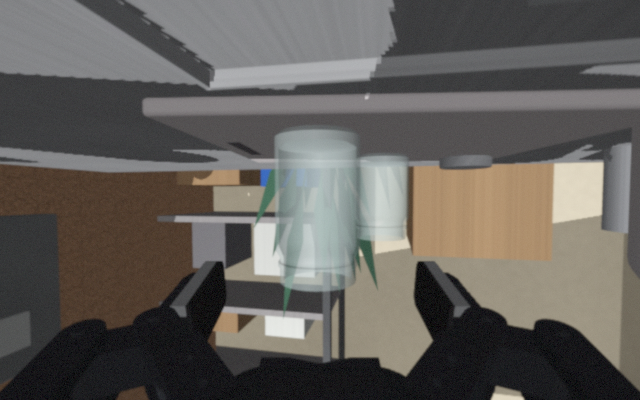

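Confirmed: the jar is centred between the fingers at column 318, and the rim row fits the 118 mm jar (jar2). I'll approach, grip and lift.

>>> step_arm(
  deltas=[
    [0.0002,0,0.0204,0,0,0],
    [0.0002,0,0.0204,0,0,0],
    [0.0002,0,0.0204,0,0,0],
    [0.0002,0,0.0204,0,0,0],
    [0.0002,0,0.0204,0,0,0],
    [0.0002,0,0.0204,0,0,0],
    [0.0002,0,0.0204,0,0,0],
    [0.0002,0,0.0204,0,0,0],
  ],
)

```text
time: 35.0
position: [0.4387, -0.2377, 0.0796]
tcp_rot: [179.5, 76.0, 77.3]
wrist_force: [-0.2, -0.5, 0.7]
gripper_width: 0.996
grasp_force: 0.0
```

>>> step_arm(
  deltas=[
    [0.0002,0,0.0204,0,0,0],
    [0.0002,0,0.0204,0,0,0],
    [0.0002,0,0.0204,0,0,0],
    [0.0002,0,0.0204,0,0,0],
    [0.0002,0,0.0204,0,0,0],
    [0.0002,0,0.0204,0,0,0],
    [0.0002,0,0.0204,0,0,0],
    [0.0002,0,0.0204,0,0,0],
  ],
)

```text
time: 35.8
position: [0.4254, -0.2995, 0.0633]
tcp_rot: [179.5, 76.0, 77.3]
wrist_force: [-0.7, 0.1, -1.1]
gripper_width: 1.002
grasp_force: 0.0
```

>>> step_arm(
  deltas=[
    [0,0,0,0,0,0],
    [0,0,0,0,0,0],
    [0,0,0,0,0,0],
    [0,0,0,0,0,0],
    [0,0,0,0,0,0],
    [0,0,0,0,0,0],
    [0,0,0,0,0,0],
    [0,0,0,0,0,0],
  ],
  gripper=-1,
)

```text
time: 36.6
position: [0.4257, -0.2987, 0.0635]
tcp_rot: [179.4, 76.0, 77.3]
wrist_force: [-0.4, 1.7, 0.7]
gripper_width: 0.78
grasp_force: 66.8
```

```bash
python3 - <<'E'
from kin import *
np.set_printoptions(precision=4,suppress=True)
p,r=pose();print(p,r.as_euler('xyz',degrees=True));e=r.as_euler('xyz',degrees=True)
w=shot('wrist');print(rect('jar1',w),tip('jar1',w),[tip(f'jar{i}_mouth',w) for i in (1,2,3)])
up=p+[0,0,.23];R3=(180,14,177.6)
S=[(up,e,8),((.54,.06,.27),R3,40)]
plan(S);trace(S,manip.sense()['joint_pos'],p,r)
E
```

```text
[ 0.4257 -0.2987  0.0635] [179.4332  76.0051  77.2858]
[([232.0, 139.1, 405.1, 368.0], 0.96)] [([319.7, 153.2], 0.64)] [[], [], []]
8 x [-0.0697, 0.0002, -0.0174, 0.0, 0.0, 0.0] mm/row 28.8 deg/row 0.00
40 x [0.0098, 0.0214, -0.0132, -0.0051, 0.0031, -0.0051] mm/row 10.8 deg/row 2.83
[ 0.426 -0.299  0.178] [  2.7  48.8 120.  -72.8  79.1  79.1] err 0.0000 wristz 0.27
[ 0.426 -0.299  0.293] [  2.7  35.8 119.8 -70.8  83.3  66.4] err 0.0000 wristz 0.38
  max share 0.31
[ 0.463 -0.28   0.283] [  4.7  33.4 120.3 -73.2  77.3  58.3] err 0.0000 wristz 0.40
[ 0.496 -0.254  0.272] [  6.4  30.6 120.8 -74.5  70.7  49.8] err 0.0000 wristz 0.42
[ 0.524 -0.223  0.262] [  7.7  27.7 121.2 -74.6  63.7  40.8] err 0.0000 wristz 0.45
[ 0.546 -0.186  0.253] [  8.6  24.6 121.3 -73.   56.4  30.6] err 0.0000 wristz 0.47
[ 0.561 -0.147  0.246] [  9.   21.4 121.1 -69.   49.1  18.6] err 0.0000 wristz 0.50
[ 0.57  -0.104  0.243] [  8.9  18.4 120.5 -61.7  42.5   3.7] err 0.0000 wristz 0.53
[ 0.571 -0.061  0.243] [  8.3  15.6 119.5 -50.   37.5 -15.2] err 0.0000 wristz 0.55
[ 0.567 -0.019  0.247] [  7.3  13.2 118.1 -34.1  35.3 -37.8] err 0.0000 wristz 0.58
[0.556 0.022 0.256] [  5.9  11.2 116.3 -16.9  36.9 -61.3] err 0.0000 wristz 0.61
[0.54 0.06 0.27] [  4.2   9.9 114.   -2.4  42.2 -81.8] err 0.0000 wristz 0.63
  max share 0.35
```

```bash
python3 - <<'E'
from kin import *
p,r=pose();e=r.as_euler('xyz',degrees=True)
S=[(p+[0,0,.27],e,8),((.54,.06,.33),(180,14,177.6),40)]
plan(S);trace(S,manip.sense()['joint_pos'],p,r)
E
```

```text
8 x [-0.0819, 0.0002, -0.0204, 0.0, 0.0, 0.0] mm/row 33.8 deg/row 0.00
40 x [0.0089, 0.021, -0.0141, -0.0051, 0.0031, -0.0051] mm/row 10.7 deg/row 2.83
[ 0.426 -0.299  0.198] [  2.7  46.5 120.2 -72.4  79.7  77.1] err 0.0000 wristz 0.29
[ 0.426 -0.299  0.333] [  2.7  31.5 118.9 -70.3  85.   61.5] err 0.0000 wristz 0.42
  max share 0.36
[ 0.463 -0.279  0.325] [  4.8  28.9 119.2 -72.   79.   52.9] err 0.0000 wristz 0.44
[ 0.495 -0.252  0.316] [  6.6  26.1 119.4 -72.5  72.5  43.9] err 0.0000 wristz 0.47
[ 0.522 -0.22   0.308] [  8.   23.  119.4 -71.5  65.7  34.1] err 0.0000 wristz 0.49
[ 0.544 -0.184  0.301] [  8.9  19.8 119.2 -68.7  58.8  23.1] err 0.0000 wristz 0.52
[ 0.559 -0.144  0.296] [  9.3  16.7 118.5 -63.4  52.3  10.1] err 0.0000 wristz 0.55
[ 0.568 -0.102  0.295] [  9.2  13.8 117.5 -55.   46.7  -5.4] err 0.0000 wristz 0.58
[ 0.57  -0.059  0.297] [  8.6  11.1 116.  -43.2  43.1 -23.9] err 0.0000 wristz 0.61
[ 0.565 -0.017  0.303] [  7.5   8.9 114.1 -28.8  42.3 -44.4] err 0.0000 wristz 0.64
[0.555 0.023 0.314] [  6.    7.3 111.8 -14.4  45.  -64.6] err 0.0000 wristz 0.66
[0.54 0.06 0.33] [  4.2   6.3 109.1  -2.1  50.7 -82.2] err 0.0000 wristz 0.69
  max share 0.3
```

>>> step_arm(
  deltas=[
    [-0.041,0,-0.0102,0,0,0],
    [-0.041,0,-0.0102,0,0,0],
    [-0.041,0,-0.0102,0,0,0],
    [-0.041,0,-0.0102,0,0,0],
    [-0.041,0,-0.0102,0,0,0],
    [-0.041,0,-0.0102,0,0,0],
    [-0.041,0,-0.0102,0,0,0],
    [-0.041,0,-0.0102,0,0,0],
  ],
)

```text
time: 37.7
position: [0.4252, -0.2988, 0.199]
tcp_rot: [179.5, 76.0, 77.4]
wrist_force: [0.2, 0.2, -2.8]
gripper_width: 0.777
grasp_force: 66.9
```

>>> step_arm(
  deltas=[
    [-0.041,0,-0.0102,0,0,0],
    [-0.041,0,-0.0102,0,0,0],
    [-0.041,0,-0.0102,0,0,0],
    [-0.041,0,-0.0102,0,0,0],
    [-0.041,0,-0.0102,0,0,0],
    [-0.041,0,-0.0102,0,0,0],
    [-0.041,0,-0.0102,0,0,0],
    [-0.041,0,-0.0102,0,0,0],
  ],
)

```text
time: 38.5
position: [0.4247, -0.2988, 0.3342]
tcp_rot: [179.6, 76.0, 77.4]
wrist_force: [-0.1, -0.8, -2.6]
gripper_width: 0.779
grasp_force: 66.9
```

>>> step_arm(
  deltas=[
    [0.0089,0.021,-0.0141,-0.0051,0.0031,-0.0051],
    [0.0089,0.021,-0.0141,-0.0051,0.0031,-0.0051],
    [0.0089,0.021,-0.0141,-0.0051,0.0031,-0.0051],
    [0.0089,0.021,-0.0141,-0.0051,0.0031,-0.0051],
    [0.0089,0.021,-0.0141,-0.0051,0.0031,-0.0051],
    [0.0089,0.021,-0.0141,-0.0051,0.0031,-0.0051],
    [0.0089,0.021,-0.0141,-0.0051,0.0031,-0.0051],
    [0.0089,0.021,-0.0141,-0.0051,0.0031,-0.0051],
  ],
)

```text
time: 39.3
position: [0.4943, -0.252, 0.3157]
tcp_rot: [-159.0, 63.9, 115.6]
wrist_force: [0.3, 0.9, -3.4]
gripper_width: 0.781
grasp_force: 66.8
```

>>> step_arm(
  deltas=[
    [0.0089,0.021,-0.0141,-0.0051,0.0031,-0.0051],
    [0.0089,0.021,-0.0141,-0.0051,0.0031,-0.0051],
    [0.0089,0.021,-0.0141,-0.0051,0.0031,-0.0051],
    [0.0089,0.021,-0.0141,-0.0051,0.0031,-0.0051],
    [0.0089,0.021,-0.0141,-0.0051,0.0031,-0.0051],
    [0.0089,0.021,-0.0141,-0.0051,0.0031,-0.0051],
    [0.0089,0.021,-0.0141,-0.0051,0.0031,-0.0051],
    [0.0089,0.021,-0.0141,-0.0051,0.0031,-0.0051],
  ],
)

```text
time: 40.1
position: [0.5427, -0.1835, 0.3002]
tcp_rot: [-157.7, 50.1, 134.6]
wrist_force: [-0.5, -0.2, -3.2]
gripper_width: 0.783
grasp_force: 67.0
```

>>> step_arm(
  deltas=[
    [0.0089,0.021,-0.0141,-0.0051,0.0031,-0.0051],
    [0.0089,0.021,-0.0141,-0.0051,0.0031,-0.0051],
    [0.0089,0.021,-0.0141,-0.0051,0.0031,-0.0051],
    [0.0089,0.021,-0.0141,-0.0051,0.0031,-0.0051],
    [0.0089,0.021,-0.0141,-0.0051,0.0031,-0.0051],
    [0.0089,0.021,-0.0141,-0.0051,0.0031,-0.0051],
    [0.0089,0.021,-0.0141,-0.0051,0.0031,-0.0051],
    [0.0089,0.021,-0.0141,-0.0051,0.0031,-0.0051],
  ],
)

```text
time: 40.9
position: [0.5659, -0.1017, 0.2939]
tcp_rot: [-162.3, 36.6, 149.4]
wrist_force: [0.7, 0.2, -4.0]
gripper_width: 0.779
grasp_force: 67.2
```

```bash
python3 - <<'E'
from kin import *
p,r=pose();print(p,r.as_euler('xyz',degrees=True),manip.sense()['joint_pos'],manip.sense()['grasp_force'],manip.sense()['wrist_force'])
S=[((.54,.06,.33),(180,14,177.6),16)]
plan(S);trace(S,manip.sense()['joint_pos'],p,r)
E
```

```text
[ 0.56587859 -0.10169738  0.29385043] [-162.3061868    36.61249469  149.37461675] [  9.30875475  13.69341525 117.86560692 -55.38430354  46.58119127
  -5.12671542] 67.16839671134949 [ 0.70970444  0.24606794 -4.02462619]
16 x [0.0085, 0.021, -0.0142, -0.0051, 0.0031, -0.005] mm/row 10.7 deg/row 2.82
[ 0.568 -0.059  0.296] [  8.6  11.  116.3 -43.4  42.9 -23.7] err 0.0000 wristz 0.61
[ 0.564 -0.017  0.303] [  7.5   8.9 114.3 -28.9  42.2 -44.3] err 0.0000 wristz 0.64
[0.555 0.023 0.314] [  6.    7.3 111.9 -14.4  44.9 -64.6] err 0.0000 wristz 0.66
[0.54 0.06 0.33] [  4.2   6.3 109.1  -2.1  50.7 -82.2] err 0.0000 wristz 0.69
  max share 0.3
```

>>> step_arm(
  deltas=[
    [0.0085,0.021,-0.0142,-0.0051,0.0031,-0.005],
    [0.0085,0.021,-0.0142,-0.0051,0.0031,-0.005],
    [0.0085,0.021,-0.0142,-0.0051,0.0031,-0.005],
    [0.0085,0.021,-0.0142,-0.0051,0.0031,-0.005],
    [0.0085,0.021,-0.0142,-0.0051,0.0031,-0.005],
    [0.0085,0.021,-0.0142,-0.0051,0.0031,-0.005],
    [0.0085,0.021,-0.0142,-0.0051,0.0031,-0.005],
    [0.0085,0.021,-0.0142,-0.0051,0.0031,-0.005],
  ],
)

```text
time: 41.7
position: [0.5638, -0.0171, 0.303]
tcp_rot: [-170.1, 24.5, 163.1]
wrist_force: [0.3, -1.1, -2.9]
gripper_width: 0.779
grasp_force: 67.3
```

>>> step_arm(
  deltas=[
    [0.0085,0.021,-0.0142,-0.0051,0.0031,-0.005],
    [0.0085,0.021,-0.0142,-0.0051,0.0031,-0.005],
    [0.0085,0.021,-0.0142,-0.0051,0.0031,-0.005],
    [0.0085,0.021,-0.0142,-0.0051,0.0031,-0.005],
    [0.0085,0.021,-0.0142,-0.0051,0.0031,-0.005],
    [0.0085,0.021,-0.0142,-0.0051,0.0031,-0.005],
    [0.0085,0.021,-0.0142,-0.0051,0.0031,-0.005],
    [0.0085,0.021,-0.0142,-0.0051,0.0031,-0.005],
  ],
)

```text
time: 42.5
position: [0.5395, 0.0599, 0.3299]
tcp_rot: [179.9, 14.3, 177.4]
wrist_force: [0.3, 0.4, -3.5]
gripper_width: 0.78
grasp_force: 67.4
```

```bash
python3 - <<'E'
from kin import *
np.set_printoptions(precision=4,suppress=True)
p,r=pose();print(p,r.as_euler('xyz',degrees=True),manip.sense()['joint_pos'],manip.sense()['grasp_force'])
w=shot('wrist','w11.png');a=shot('scene');b=shot('side')
for x,n in ((w,'w'),(a,'a'),(b,'b')): print(n,rect('jar2',x),tip('jar2',x),tip('jar2_mouth',x),tip('cradle_mid',x))
tm=tip('cradle_mid',w)
if tm: print(onz(w,tm[0][0],.077))
for nm,c in (('cm',(.6482,.057,.077)),('cr',(.6438,-.0595,.077)),('cl',(.6525,.172,.077))): print(nm,proj(w,c),proj(a,c),proj(b,c))
E
```

```text
[0.5395 0.0599 0.3299] [179.94    14.2786 177.4395] [  4.2458   6.1449 109.3649  -2.099   50.3202 -82.0617] 67.41497039794922
w [([232.8, 138.4, 407.3, 370.3], 0.68)] [([319.0, 151.1], 0.92)] [] []
a [([303.2, 130.9, 318.3, 162.6], 0.9), ([320.3, 112.9, 370.9, 147.0], 0.9)] [([360.9, 139.8], 0.83), ([311.4, 159.2], 0.63)] [([329.6, 125.9], 0.92), ([332.6, 329.9], 0.54)] [([304.6, 227.2], 0.84)]
b [([342.3, 333.1, 376.0, 375.8], 0.72), ([284.3, 97.4, 340.8, 140.2], 0.58)] [([296.3, 132.9], 0.74), ([355.2, 362.3], 0.6)] [([329.3, 107.5], 0.93)] [([327.5, 140.5], 0.74), ([351.7, 175.1], 0.67), ([366.4, 207.5], 0.19)]
cm [[321.4765 201.2832]] [[304.8112 229.6869]] [[350.717  179.0163]]
cr [[234.7189 201.7599]] [[290.0581 207.5297]] [[368.7345 207.0389]]
cl [[407.2752 200.7806]] [[321.6073 254.887 ]] [[334.5766 153.9851]]
```

View pics/w11.png

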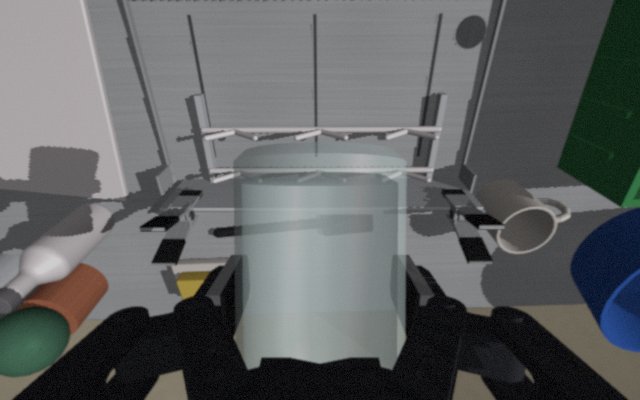

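The picture shows the jar lying the wrong way round: its bottom is towards the robot. Both tool poses share the same axis, so a half turn about the tool axis fixes it. The other jar has also been knocked, so I'll look for it again later.

>>> step_arm(
  deltas=[
    [0,0,0,0,0,0.0208],
    [0,0,0,0,0,0.0208],
    [0,0,0,0,0,0.0208],
    [0,0,0,0,0,0.0208],
    [0,0,0,0,0,0.0208],
    [0,0,0,0,0,0.0208],
    [0,0,0,0,0,0.0208],
    [0,0,0,0,0,0.0208],
  ],
)

```text
time: 44.1
position: [0.5405, 0.0596, 0.3303]
tcp_rot: [167.4, 7.1, 116.4]
wrist_force: [-1.0, -0.1, -3.2]
gripper_width: 0.783
grasp_force: 67.5
```

>>> step_arm(
  deltas=[
    [0,0,0,0,0,0.0208],
    [0,0,0,0,0,0.0208],
    [0,0,0,0,0,0.0208],
    [0,0,0,0,0,0.0208],
    [0,0,0,0,0,0.0208],
    [0,0,0,0,0,0.0208],
    [0,0,0,0,0,0.0208],
    [0,0,0,0,0,0.0208],
  ],
)

```text
time: 44.9
position: [0.5405, 0.0596, 0.3303]
tcp_rot: [167.5, -7.2, 58.0]
wrist_force: [0.3, -0.0, -4.2]
gripper_width: 0.779
grasp_force: 67.5
```

>>> step_arm(
  deltas=[
    [0,0,0,0,0,0.0208],
    [0,0,0,0,0,0.0208],
    [0,0,0,0,0,0.0208],
    [0,0,0,0,0,0.0208],
    [0,0,0,0,0,0.0208],
    [0,0,0,0,0,0.0208],
    [0,0,0,0,0,0.0208],
    [0,0,0,0,0,0.0208],
  ],
)

```text
time: 45.7
position: [0.5405, 0.0596, 0.3303]
tcp_rot: [-180.0, -14.4, -2.7]
wrist_force: [-0.3, 0.2, -2.6]
gripper_width: 0.782
grasp_force: 67.5
```

```bash
cat >> kin.py <<'E'
def place(pp,pr,J,C,yaw,dx,dz):
    "pick TCP pose pp,pr(rpy), jar base J, cradle point C -> TCP pose with the jar base dx short of C and dz above"
    Rp=R.from_euler('xyz',pr,degrees=True); X=np.array([np.cos(np.radians(yaw)),np.sin(np.radians(yaw)),0]);Y=np.array([-X[1],X[0],0])
    m=Rp.inv().apply([0,0,1]); t=Rp.inv().apply(np.array(J)-pp)
    y=np.array([0,1.,0]);y-=m*(y@m);y/=np.linalg.norm(y)
    A=np.c_[m,y,np.cross(m,y)];B=np.c_[-X,-Y,np.cross(-X,-Y)]
    Rn=R.from_matrix(B@A.T); base=np.array(C)-dx*X+[0,0,dz]
    return base-Rn.apply(t),Rn.as_euler('xyz',degrees=True)
E
python3 - <<'E'
from kin import *
np.set_printoptions(precision=4,suppress=True)
p,r=pose();print(p,r.as_euler('xyz',degrees=True),manip.sense()['joint_pos'],manip.sense()['grasp_force'])
a=shot('scene');b=shot('side')
for x in (a,b): print(tip('jar2',x),tip('jar2_mouth',x),tip('jar1_mouth',x))
C=(.6465,.0568,.077)
S=[]
for dx,dz,n in ((.006,.06,16),(.006,.008,8)):
    P,e=place(np.array([.4257,-.2987,.0635]),(179.43,76.0,77.29),(.4315,-.2735,.012),C,-2.4,dx,dz);print(P,e);S.append((P,e,n))
plan(S);trace(S,manip.sense()['joint_pos'],p,r)
E
```

```text
[0.5405 0.0596 0.3303] [-179.9885  -14.4092   -2.6613] [  4.2701   6.1539 109.3264  -2.2243  50.2314  98.1386] 67.51538872718811
[([322.1, 136.2], 0.86), ([282.7, 193.5], 0.74), ([309.6, 155.9], 0.67)] [([367.3, 126.6], 0.66), ([296.0, 169.9], 0.41)] [([310.4, 135.4], 0.88), ([455.9, 363.7], 0.48)]
[([331.0, 115.7], 0.94), ([357.4, 362.7], 0.62), ([369.3, 329.7], 0.48)] [([288.1, 127.8], 0.83)] [([358.1, 345.7], 0.8), ([329.9, 141.1], 0.36)]
[0.5891 0.0596 0.1111] [180.     -13.9993  -2.5379]
[0.5891 0.0596 0.0591] [180.     -13.9993  -2.5379]
16 x [-0.0011, -0.0003, 0.0351, 0.0, -0.0001, 0.0001] mm/row 14.0 deg/row 0.03
8 x [-0.0039, 0.0, 0.0158, 0.0, 0.0, 0.0] mm/row 6.5 deg/row 0.00
[0.553 0.06  0.276] [  4.1  10.5 112.4  -2.4  42.9  98.3] err 0.0000 wristz 0.64
[0.565 0.06  0.221] [  4.   15.4 114.8  -2.8  35.7  98.7] err 0.0000 wristz 0.58
[0.577 0.06  0.166] [  3.9  20.8 116.5  -3.3  28.7  99.2] err 0.0000 wristz 0.53
[0.589 0.06  0.111] [  3.8  26.6 117.4  -4.1  22.1  99.9] err 0.0000 wristz 0.47
  max share 0.14
[0.589 0.06  0.085] [  3.8  29.2 118.4  -4.8  18.6 100.7] err 0.0000 wristz 0.45
[0.589 0.06  0.059] [  3.8  31.9 119.1  -5.9  15.2 101.8] err 0.0000 wristz 0.42
  max share 0.06
```

>>> step_arm(
  deltas=[
    [-0.0011,-0.0003,0.0351,0,-0.0001,0.0001],
    [-0.0011,-0.0003,0.0351,0,-0.0001,0.0001],
    [-0.0011,-0.0003,0.0351,0,-0.0001,0.0001],
    [-0.0011,-0.0003,0.0351,0,-0.0001,0.0001],
    [-0.0011,-0.0003,0.0351,0,-0.0001,0.0001],
    [-0.0011,-0.0003,0.0351,0,-0.0001,0.0001],
    [-0.0011,-0.0003,0.0351,0,-0.0001,0.0001],
    [-0.0011,-0.0003,0.0351,0,-0.0001,0.0001],
  ],
)

```text
time: 46.9
position: [0.565, 0.0595, 0.2201]
tcp_rot: [180.0, -14.1, -2.6]
wrist_force: [-0.9, 0.7, -3.2]
gripper_width: 0.778
grasp_force: 67.5
```

>>> step_arm(
  deltas=[
    [-0.0011,-0.0003,0.0351,0,-0.0001,0.0001],
    [-0.0011,-0.0003,0.0351,0,-0.0001,0.0001],
    [-0.0011,-0.0003,0.0351,0,-0.0001,0.0001],
    [-0.0011,-0.0003,0.0351,0,-0.0001,0.0001],
    [-0.0011,-0.0003,0.0351,0,-0.0001,0.0001],
    [-0.0011,-0.0003,0.0351,0,-0.0001,0.0001],
    [-0.0011,-0.0003,0.0351,0,-0.0001,0.0001],
    [-0.0011,-0.0003,0.0351,0,-0.0001,0.0001],
  ],
)

```text
time: 47.7
position: [0.5888, 0.0594, 0.1096]
tcp_rot: [-179.9, -13.8, -2.9]
wrist_force: [0.4, 0.4, -3.5]
gripper_width: 0.781
grasp_force: 67.5
```

```bash
python3 - <<'E'
from kin import *
np.set_printoptions(precision=4,suppress=True)
p,r=pose();print(p,r.as_euler('xyz',degrees=True))
w=shot('wrist');a=shot('scene');b=shot('side')
for x in (w,a,b): print(tip('jar2',x),tip('jar2_mouth',x),tip('cradle_mid',x),rect('jar2',x))
print('exp base',[proj(x,(.6405,.0570,.137)) for x in (w,a,b)])
ta,tb=tip('jar2',a),tip('jar2',b)
if ta and tb: print(tri([(a,ta[0][0]),(b,tb[0][0])]))
P,e=place(np.array([.4257,-.2987,.0635]),(179.43,76.0,77.29),(.4315,-.2735,.012),(.6465,.0568,.077),-2.4,.006,.006);print(P,e)
plan([(P,e,16)])
E
```

```text
[0.5888 0.0594 0.1096] [-179.921   -13.8303   -2.9301]
[([320.6, 152.6], 0.73)] [([378.4, 60.3], 0.23)] [] [([233.5, 143.3, 405.0, 369.6], 0.87), ([6.8, 140.0, 633.8, 315.6], 0.73)]
[([310.5, 159.0], 0.77), ([303.6, 212.6], 0.75), ([306.6, 229.2], 0.21)] [([347.6, 203.6], 0.79), ([274.1, 247.4], 0.75)] [([304.1, 226.1], 0.77)] [([299.9, 197.0, 351.3, 226.2], 0.84), ([300.8, 132.5, 321.4, 164.0], 0.79), ([297.1, 207.6, 374.5, 285.9], 0.45)]
[([349.6, 165.3], 0.91), ([356.4, 359.4], 0.62), ([336.3, 156.4], 0.32)] [([309.0, 177.7], 0.66), ([378.2, 195.4], 0.33)] [([350.6, 179.7], 0.72)] [([307.6, 157.8, 354.5, 190.3], 0.81), ([341.6, 334.2, 374.3, 372.7], 0.7), ([295.4, 156.0, 384.2, 252.6], 0.41)]
exp base [array([[317.268 , 155.8624]]), array([[307.2564, 211.2093]]), array([[349.039 , 166.4929]])]
(array([ 0.5938, -0.0249,  0.2453]), np.float64(0.0005804982909741681))
[0.5891 0.0596 0.0571] [180.     -13.9993  -2.5379]
16 x [-0.0019, 0.0, 0.0082, 0.0, 0.0, -0.0001] mm/row 3.4 deg/row 0.03
```

>>> step_arm(
  deltas=[
    [-0.0022,0,0.0081,0,0,0],
    [-0.0022,0,0.0081,0,0,0],
    [-0.0022,0,0.0081,0,0,0],
    [-0.0022,0,0.0081,0,0,0],
    [-0.0022,0,0.0081,0,0,0],
    [-0.0022,0,0.0081,0,0,0],
    [-0.0022,0,0.0081,0,0,0],
    [-0.0022,0,0.0081,0,0,0],
  ],
)

```text
time: 49.35
position: [0.5879, 0.0594, 0.0836]
tcp_rot: [-179.9, -13.8, -2.9]
wrist_force: [-0.0, 0.3, -2.9]
gripper_width: 0.777
grasp_force: 68.2
```

>>> step_arm(
  deltas=[
    [-0.0022,0,0.0081,0,0,0],
    [-0.0022,0,0.0081,0,0,0],
    [-0.0022,0,0.0081,0,0,0],
    [-0.0022,0,0.0081,0,0,0],
    [-0.0022,0,0.0081,0,0,0],
    [-0.0022,0,0.0081,0,0,0],
    [-0.0022,0,0.0081,0,0,0],
    [-0.0022,0,0.0081,0,0,0],
  ],
)

```text
time: 50.15
position: [0.5873, 0.0595, 0.0568]
tcp_rot: [-179.9, -13.8, -2.9]
wrist_force: [0.1, -0.5, -3.4]
gripper_width: 0.78
grasp_force: 68.2
```

>>> step_arm(
  deltas=[
    [-0.0006,0,0.0024,0,0,0],
    [-0.0006,0,0.0024,0,0,0],
    [-0.0006,0,0.0024,0,0,0],
    [-0.0006,0,0.0024,0,0,0],
    [0,0,0,0,0,0],
    [0,0,0,0,0,0],
    [0,0,0,0,0,0],
    [0,0,0,0,0,0],
  ],
)

```text
time: 50.95
position: [0.5873, 0.0595, 0.0532]
tcp_rot: [-179.9, -13.8, -2.9]
wrist_force: [0.2, 0.1, -2.9]
gripper_width: 0.781
grasp_force: 68.2
```

>>> step_arm(
  deltas=[
    [-0.0006,0,0.0024,0,0,0],
    [-0.0006,0,0.0024,0,0,0],
    [0,0,0,0,0,0],
    [0,0,0,0,0,0],
    [0,0,0,0,0,0],
    [0,0,0,0,0,0],
    [0,0,0,0,0,0],
    [0,0,0,0,0,0],
  ],
)

```text
time: 51.75
position: [0.5875, 0.0593, 0.0515]
tcp_rot: [-179.9, -13.9, -2.9]
wrist_force: [-2.3, -3.2, 7.1]
gripper_width: 0.778
grasp_force: 69.4
```

>>> step_arm(
  deltas=[
    [-0.0006,0,0.0024,0,0,0],
    [0,0,0,0,0,0],
    [0,0,0,0,0,0],
    [0,0,0,0,0,0],
    [0,0,0,0,0,0],
    [0,0,0,0,0,0],
    [0,0,0,0,0,0],
    [0,0,0,0,0,0],
  ],
)

```text
time: 52.55
position: [0.5876, 0.0593, 0.0512]
tcp_rot: [-179.9, -13.9, -2.9]
wrist_force: [-6.8, -4.8, 21.2]
gripper_width: 0.777
grasp_force: 71.1
```

>>> step_arm(
  deltas=[
    [0.0005,0,-0.0019,0,0,0],
    [0.0024,0,0.0006,0,0,0],
    [0.0024,0,0.0006,0,0,0],
    [0.0024,0,0.0006,0,0,0],
    [0.0024,0,0.0006,0,0,0],
    [0,0,0,0,0,0],
    [0,0,0,0,0,0],
    [0,0,0,0,0,0],
  ],
)

```text
time: 53.35
position: [0.5886, 0.059, 0.051]
tcp_rot: [-180.0, -13.6, -2.9]
wrist_force: [-20.7, -3.3, 25.8]
gripper_width: 0.782
grasp_force: 71.8
```

>>> step_arm(
  deltas=[
    [0.0024,0,0.0006,0,0,0],
    [0.0024,0,0.0006,0,0,0],
    [0,0,0,0,0,0],
    [0,0,0,0,0,0],
    [0,0,0,0,0,0],
    [0,0,0,0,0,0],
    [0,0,0,0,0,0],
    [0,0,0,0,0,0],
  ],
)

```text
time: 54.15
position: [0.5895, 0.0589, 0.0509]
tcp_rot: [-180.0, -13.5, -2.9]
wrist_force: [-27.2, -2.1, 33.7]
gripper_width: 0.78
grasp_force: 72.8
```

>>> step_arm(
  deltas=[
    [0.0006,0,-0.0025,0,0,0],
    [0.0006,0,-0.0025,0,0,0],
    [0,0,0,0,0,0],
    [0,0,0,0,0,0],
    [0,0,0,0,0,0],
    [0,0,0,0,0,0],
    [0,0,0,0,0,0],
    [0,0,0,0,0,0],
  ],
)

```text
time: 54.95
position: [0.5932, 0.0592, 0.0529]
tcp_rot: [-179.9, -13.8, -2.9]
wrist_force: [1.0, 0.3, -3.2]
gripper_width: 0.778
grasp_force: 68.7
```

```bash
python3 - <<'E'
from kin import *
np.set_printoptions(precision=4,suppress=True)
p,r=pose();s=manip.sense();print(p,r.as_euler('xyz',degrees=True),s['wrist_force'],s['wrist_torque'])
w=shot('wrist');a=shot('scene','s12.png');b=shot('side','d12.png')
for x in (w,a,b): print(tip('jar2',x),tip('jar2_mouth',x),tip('cradle_mid',x))
c=np.hstack([cv2.resize(a['pixels'][190:270,270:370],None,fx=4,fy=4,interpolation=cv2.INTER_CUBIC),cv2.resize(b['pixels'][140:220,300:400],None,fx=4,fy=4,interpolation=cv2.INTER_CUBIC)])
w1=cv2.resize(w['pixels'][100:250],None,fx=1.25,fy=1.25)
cv2.imwrite('pics/c12.png',np.vstack([c,w1]))
E
```

```text
[0.5932 0.0592 0.0529] [-179.9202  -13.8336   -2.9362] [ 1.0263  0.2841 -3.1902] [ 0.0237  0.249  -0.0457]
[([318.4, 152.2], 0.59)] [([322.0, 152.2], 0.66), ([38.9, 154.8], 0.21)] [([321.8, 148.2], 0.82)]
[([310.0, 158.4], 0.94)] [([307.3, 230.1], 0.6), ([346.4, 219.1], 0.58)] [([307.7, 229.9], 0.89)]
[([347.9, 177.8], 0.68), ([355.9, 362.0], 0.67)] [([311.3, 190.7], 0.95), ([348.3, 179.5], 0.7)] [([379.9, 221.2], 0.27)]
```

View pics/c12.png

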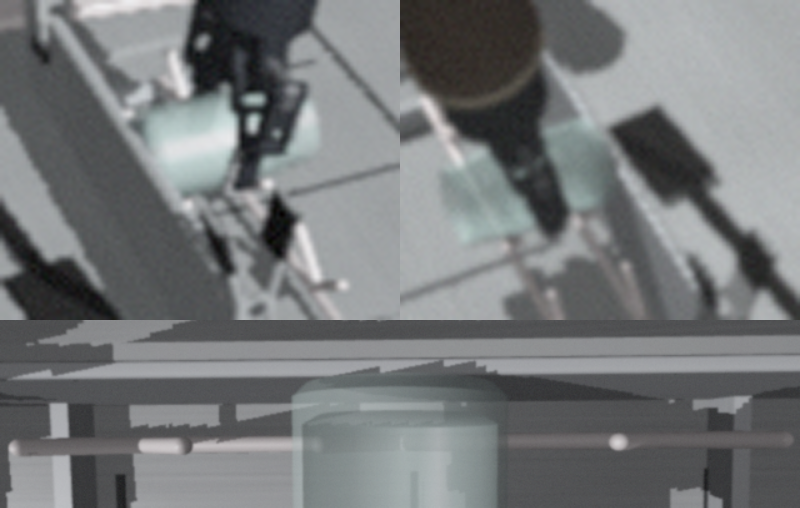

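>>> step_arm(
  deltas=[
    [0.0024,0,0.0006,0,0,0],
    [0.0024,0,0.0006,0,0,0],
    [0,0,0,0,0,0],
    [0,0,0,0,0,0],
    [0,0,0,0,0,0],
    [0,0,0,0,0,0],
    [0,0,0,0,0,0],
    [0,0,0,0,0,0],
  ],
)

```text
time: 56.35
position: [0.5945, 0.0591, 0.0527]
tcp_rot: [-179.9, -13.8, -2.9]
wrist_force: [-6.0, 0.6, -2.3]
gripper_width: 0.782
grasp_force: 68.6
```

>>> step_arm(
  deltas=[
    [0.0024,0,0.0006,0,0,0],
    [0.0024,0,0.0006,0,0,0],
    [0,0,0,0,0,0],
    [0,0,0,0,0,0],
    [0,0,0,0,0,0],
    [0,0,0,0,0,0],
    [0,0,0,0,0,0],
    [0,0,0,0,0,0],
  ],
)

```text
time: 57.15
position: [0.5945, 0.059, 0.0522]
tcp_rot: [-180.0, -13.6, -2.9]
wrist_force: [-15.0, 2.4, 4.3]
gripper_width: 0.779
grasp_force: 69.4
```

>>> step_arm(
  deltas=[
    [-0.003,0,-0.0008,0,0,0],
    [-0.003,0,-0.0008,0,0,0],
    [-0.0006,0,0.0024,0,0,0],
    [0,0,0,0,0,0],
    [0,0,0,0,0,0],
    [0,0,0,0,0,0],
    [0,0,0,0,0,0],
    [0,0,0,0,0,0],
  ],
)

```text
time: 57.95
position: [0.5945, 0.0591, 0.0519]
tcp_rot: [-179.9, -13.8, -2.9]
wrist_force: [-5.1, -1.1, 1.2]
gripper_width: 0.777
grasp_force: 68.7
```

>>> step_arm(
  deltas=[
    [-0.0003,0,0.0012,0,0,0],
    [0,0,0,0,0,0],
    [0,0,0,0,0,0],
    [0,0,0,0,0,0],
    [0,0,0,0,0,0],
    [0,0,0,0,0,0],
    [0,0,0,0,0,0],
    [0,0,0,0,0,0],
  ],
)

```text
time: 58.75
position: [0.5945, 0.0591, 0.0517]
tcp_rot: [-179.9, -13.8, -2.9]
wrist_force: [-7.6, -0.8, 5.8]
gripper_width: 0.778
grasp_force: 69.6
```

>>> step_arm(
  deltas=[
    [0,0,0,0,0,0],
    [0,0,0,0,0,0],
    [0,0,0,0,0,0],
    [0,0,0,0,0,0],
    [0,0,0,0,0,0],
    [0,0,0,0,0,0],
    [0,0,0,0,0,0],
    [0,0,0,0,0,0],
  ],
  gripper=1,
)

```text
time: 59.55
position: [0.5947, 0.0592, 0.0515]
tcp_rot: [-179.9, -13.8, -2.9]
wrist_force: [0.2, 0.2, 0.5]
gripper_width: 0.999
grasp_force: 0.0
```

>>> step_arm(
  deltas=[
    [0,0,-0.02,0,0,0],
    [0,0,-0.04,0,0,0],
    [0,0,-0.08,0,0,0],
    [0,0,-0.08,0,0,0],
    [0,0,-0.08,0,0,0],
    [0,0,-0.08,0,0,0],
    [0,0,-0.08,0,0,0],
    [0,0,-0.08,0,0,0],
  ],
)

```text
time: 60.35
position: [0.5422, 0.0616, 0.2631]
tcp_rot: [-179.9, -13.9, -2.9]
wrist_force: [0.4, 1.0, -1.1]
gripper_width: 0.998
grasp_force: 0.0
```

```bash
python3 - <<'E'
from kin import *
np.set_printoptions(precision=4,suppress=True)
p,r=pose();s=manip.sense();print(p,r.as_euler('xyz',degrees=True),s['joint_pos'])
w=shot('wrist');a=shot('scene');b=shot('side')
for x in (w,a,b): print(tip('jar2',x),tip('jar2_mouth',x),tip('jar1',x),tip('jar1_mouth',x),rect('jar1',x))
print('expect base/mouth',[proj(x,[(.646,.0568,.077),(.646-.118,.0568+.005,.077)]).round(0).tolist() for x in (w,a,b)])
# knocked jar
for u,v in (((310,158.4),(355.9,362)),((310.4,135.4),(358.1,345.7))): print(tri([(a,u),(b,v)]))
for u in ((310.2,158.8),): print('base',onz(a,u,.012),onz(b,(356.3,362),.012),'m',onz(a,(310.4,135.4),.116),onz(b,(358.1,345.7),.116))
E
```

```text
[0.5422 0.0616 0.2631] [-179.909   -13.8531   -2.9288] [  4.4308  10.628  114.1242  -2.5156  41.5206  99.0314]
[([320.0, 128.0], 0.76), ([353.8, 69.9], 0.7), ([134.3, 119.6], 0.59)] [([323.6, 242.9], 0.87), ([133.9, 119.6], 0.26)] [([320.0, 128.0], 0.76), ([353.8, 69.9], 0.7), ([134.3, 119.6], 0.59)] [([320.9, 128.2], 0.72)] [([287.1, 121.2, 354.1, 246.6], 0.57)]
[([305.0, 229.9], 0.93), ([309.5, 159.9], 0.79)] [([344.6, 222.4], 0.84)] [([305.0, 229.9], 0.93), ([309.5, 159.9], 0.79)] [([309.8, 133.4], 0.87)] [([304.1, 129.5, 321.9, 163.1], 0.85), ([300.1, 209.2, 349.2, 240.1], 0.78), ([318.4, 242.5, 334.1, 284.4], 0.23)]
[([356.3, 361.1], 0.88), ([346.6, 177.7], 0.8)] [([313.5, 190.2], 0.59)] [([356.3, 361.1], 0.88), ([346.6, 177.7], 0.8)] [([356.7, 345.7], 0.79)] [([342.7, 332.4, 372.1, 374.9], 0.72), ([307.2, 168.3, 357.1, 199.1], 0.63)]
expect base/mouth [[[319.0, 130.0], [319.0, 241.0]], [[306.0, 229.0], [344.0, 220.0]], [[350.0, 179.0], [314.0, 192.0]]]
(array([ 0.4124, -0.4161,  0.0142]), np.float64(0.002685523391785478))
(array([ 0.4143, -0.4113,  0.1128]), np.float64(0.0013917452401874854))
base [ 0.4137 -0.4179  0.012 ] [ 0.4113 -0.4148  0.012 ] m [ 0.4182 -0.4061  0.116 ] [ 0.4123 -0.4117  0.116 ]
```

```bash
python3 - <<'E'
from kin import *
np.set_printoptions(precision=4,suppress=True,linewidth=140)
p,r=pose();q0=manip.sense()['joint_pos']
for psi in (-100,-106,-112):
    R2=pickR(14,psi);z=R2.apply([0,0,1]);T=np.array([.413,-.4135,.070])+.026*z
    q,er=ik(T,R2,np.array([0,60,118,-70,75,85.]));print(psi,np.round(q,1),round(er,4),fk(q)[2])
psi=-108;R2=pickR(14,psi);z=R2.apply([0,0,1]);T=np.array([.413,-.4135,.070])+.026*z;rp=(180,76,psi+180)
S=[((.47,-.13,.36),(180,30,30),16),(T-.14*z,rp,16)]
plan(S)
trace(S+[(T,rp,16),(T+[0,0,.26],rp,8),((.53,-.02,.33),(180,-14,-2.5),40)],q0,p,r)
E
```

```text
-100 [-12.7  61.9 117.5 -89.5  76.1  88.6] 0.1718 [ 0.4935 -0.0799  0.154 ]
-106 [-13.6  61.8 115.7 -87.   76.1  87.5] 0.0 [ 0.5055 -0.0911  0.1536]
-112 [-13.9  61.9 111.2 -80.3  77.1  83. ] 0.0 [ 0.5387 -0.1025  0.1536]
16 x [-0.0199, 0.0282, -0.0126, -0.0008, -0.0074, -0.0058] mm/row 14.7 deg/row 3.40
16 x [0.0181, 0.0115, 0.046, -0.006, -0.0076, -0.0045] mm/row 20.3 deg/row 3.84
[0.508 0.017 0.276] [ -0.   11.8 108.9  -2.5  56.2  86.1] err 0.0000 wristz 0.65
[ 0.484 -0.031  0.299] [ -3.2  14.2 102.6  -5.7  70.1  75.7] err 0.0000 wristz 0.67
[ 0.471 -0.081  0.328] [ -5.2  17.8  95.7 -10.7  82.8  66.2] err 0.0000 wristz 0.68
[ 0.47 -0.13  0.36] [ -6.1  22.3  88.4 -17.2  94.1  56.5] err 0.0000 wristz 0.68
  max share 0.22
[ 0.467 -0.157  0.283] [ -1.5  29.4  94.6 -28.1  88.   58.7] err 0.0000 wristz 0.56
[ 0.46  -0.196  0.213] [  1.4  37.6 100.9 -40.   82.6  63.2] err 0.0000 wristz 0.44
[ 0.452 -0.247  0.15 ] [  2.2  47.3 106.6 -53.7  79.   70.4] err 0.0000 wristz 0.31
[ 0.447 -0.308  0.098] [  0.5  58.4 110.9 -69.4  79.6  79.7] err 0.0000 wristz 0.19
  max share 0.27
[ 0.437 -0.341
[... 677 characters left out ...]
00 wristz 0.47
[ 0.389 -0.305  0.265] [ -8.4  26.  113.2 -50.7  72.7  66.7] err 0.0000 wristz 0.50
[ 0.397 -0.258  0.254] [ -7.4  23.3 112.2 -42.1  70.3  69.1] err 0.0000 wristz 0.53
[ 0.412 -0.211  0.25 ] [ -6.7  20.5 111.3 -33.9  67.9  71.6] err 0.0000 wristz 0.56
[ 0.431 -0.166  0.252] [ -6.2  17.6 110.5 -26.1  65.2  74.3] err 0.0000 wristz 0.59
[ 0.453 -0.123  0.261] [ -5.9  14.6 110.1 -18.8  62.1  77.1] err 0.0000 wristz 0.62
[ 0.478 -0.084  0.277] [ -5.9  11.5 109.9 -11.8  58.7  79.9] err 0.0000 wristz 0.64
[ 0.504 -0.049  0.3  ] [ -5.9   8.3 110.1  -5.2  54.8  82.9] err 0.0000 wristz 0.67
[ 0.53 -0.02  0.33] [ -6.    5.  110.6   1.1  50.4  85.9] err 0.0000 wristz 0.69
  max share 0.15
```

>>> step_arm(
  deltas=[
    [-0.0199,0.0282,-0.0126,-0.0008,-0.0074,-0.0058],
    [-0.0199,0.0282,-0.0126,-0.0008,-0.0074,-0.0058],
    [-0.0199,0.0282,-0.0126,-0.0008,-0.0074,-0.0058],
    [-0.0199,0.0282,-0.0126,-0.0008,-0.0074,-0.0058],
    [-0.0199,0.0282,-0.0126,-0.0008,-0.0074,-0.0058],
    [-0.0199,0.0282,-0.0126,-0.0008,-0.0074,-0.0058],
    [-0.0199,0.0282,-0.0126,-0.0008,-0.0074,-0.0058],
    [-0.0199,0.0282,-0.0126,-0.0008,-0.0074,-0.0058],
  ],
)

```text
time: 62.05
position: [0.4835, -0.0319, 0.2996]
tcp_rot: [176.9, 8.2, 13.2]
wrist_force: [-0.2, 0.2, -0.7]
gripper_width: 0.998
grasp_force: 0.0
```

>>> step_arm(
  deltas=[
    [-0.0199,0.0282,-0.0126,-0.0008,-0.0074,-0.0058],
    [-0.0199,0.0282,-0.0126,-0.0008,-0.0074,-0.0058],
    [-0.0199,0.0282,-0.0126,-0.0008,-0.0074,-0.0058],
    [-0.0199,0.0282,-0.0126,-0.0008,-0.0074,-0.0058],
    [-0.0199,0.0282,-0.0126,-0.0008,-0.0074,-0.0058],
    [-0.0199,0.0282,-0.0126,-0.0008,-0.0074,-0.0058],
    [-0.0199,0.0282,-0.0126,-0.0008,-0.0074,-0.0058],
    [-0.0199,0.0282,-0.0126,-0.0008,-0.0074,-0.0058],
  ],
)

```text
time: 62.85
position: [0.4701, -0.1305, 0.3604]
tcp_rot: [-179.7, 30.0, 30.2]
wrist_force: [-0.2, -0.1, 0.2]
gripper_width: 1.002
grasp_force: 0.0
```

>>> step_arm(
  deltas=[
    [0.0181,0.0115,0.046,-0.006,-0.0076,-0.0045],
    [0.0181,0.0115,0.046,-0.006,-0.0076,-0.0045],
    [0.0181,0.0115,0.046,-0.006,-0.0076,-0.0045],
    [0.0181,0.0115,0.046,-0.006,-0.0076,-0.0045],
    [0.0181,0.0115,0.046,-0.006,-0.0076,-0.0045],
    [0.0181,0.0115,0.046,-0.006,-0.0076,-0.0045],
    [0.0181,0.0115,0.046,-0.006,-0.0076,-0.0045],
    [0.0181,0.0115,0.046,-0.006,-0.0076,-0.0045],
  ],
)

```text
time: 63.65
position: [0.4604, -0.1955, 0.2118]
tcp_rot: [173.0, 52.7, 45.6]
wrist_force: [0.6, -0.1, -0.9]
gripper_width: 0.999
grasp_force: 0.0
```

```bash
python3 - <<'E'
from kin import *
np.set_printoptions(precision=4,suppress=True,linewidth=140)
p,r=pose();print(p,r.as_euler('xyz',degrees=True))
w=shot('wrist');print(tip('jar1',w),tip('jar1_mouth',w),rect('jar1',w))
for u,s in tip('jar1',w): print(onz(w,u,.012))
for u,s in tip('jar1_mouth',w): print(onz(w,u,.116))
R2=pickR(14,-108);z=R2.apply([0,0,1]);T=np.array([.413,-.4135,.070])+.026*z
plan([(T-.14*z,(180,76,72),8)])
E
```

```text
[ 0.4604 -0.1955  0.2118] [173.0109  52.7176  45.6011]
[([383.4, 137.2], 0.73)] [([397.9, 209.8], 0.66)] [([359.6, 123.5, 421.5, 222.3], 0.55)]
[ 0.4099 -0.4194  0.012 ]
[ 0.4135 -0.4176  0.116 ]
8 x [0.0181, 0.0113, 0.0464, -0.006, -0.0077, -0.0045] mm/row 20.4 deg/row 3.87
```

>>> step_arm(
  deltas=[
    [0.0181,0.0113,0.0464,-0.006,-0.0077,-0.0045],
    [0.0181,0.0113,0.0464,-0.006,-0.0077,-0.0045],
    [0.0181,0.0113,0.0464,-0.006,-0.0077,-0.0045],
    [0.0181,0.0113,0.0464,-0.006,-0.0077,-0.0045],
    [0.0181,0.0113,0.0464,-0.006,-0.0077,-0.0045],
    [0.0181,0.0113,0.0464,-0.006,-0.0077,-0.0045],
    [0.0181,0.0113,0.0464,-0.006,-0.0077,-0.0045],
    [0.0181,0.0113,0.0464,-0.006,-0.0077,-0.0045],
  ],
)

```text
time: 64.75
position: [0.4474, -0.309, 0.0973]
tcp_rot: [179.5, 76.1, 71.6]
wrist_force: [-0.7, -0.3, -0.6]
gripper_width: 1.001
grasp_force: 0.0
```

```bash
python3 - <<'E'
from kin import *
np.set_printoptions(precision=4,suppress=True,linewidth=140)
p,r=pose();print(p,r.as_euler('xyz',degrees=True))
w=shot('wrist');t=tip('jar1',w);m=tip('jar1_mouth',w);print(t,m,rect('jar1',w))
for u,s in t: print(onz(w,u,.012))
for u,s in m: print(onz(w,u,.116))
print(proj(w,[(.4125,-.4165,h) for h in (.012,.07,.116)]))
R2=pickR(14,-108);z=R2.apply([0,0,1])
for J in ((.4125,-.4165,.070),):
    T=np.array(J)+.026*z;plan([(T,(180,76,72),16)])
E
```

```text
[ 0.4474 -0.309   0.0973] [179.4852  76.0857  71.6472]
[([318.3, 133.0], 0.64)] [([316.4, 257.0], 0.57)] [([276.5, 123.4, 359.7, 267.6], 0.8)]
[ 0.4121 -0.4205  0.012 ]
[ 0.4123 -0.4138  0.116 ]
[[317.2708 132.1193]
 [317.4723 201.9547]
 [317.629  256.401 ]]
16 x [-0.0001, 0.0002, 0.0223, 0.0, 0.0, 0.0] mm/row 8.9 deg/row 0.00
```

Well centred, with the jar axis at about (0.4125, −0.4168). I'll approach and grip.

>>> step_arm(
  deltas=[
    [-0.0001,0.0002,0.0223,0,0,0],
    [-0.0001,0.0002,0.0223,0,0,0],
    [-0.0001,0.0002,0.0223,0,0,0],
    [-0.0001,0.0002,0.0223,0,0,0],
    [-0.0001,0.0002,0.0223,0,0,0],
    [-0.0001,0.0002,0.0223,0,0,0],
    [-0.0001,0.0002,0.0223,0,0,0],
    [-0.0001,0.0002,0.0223,0,0,0],
  ],
)

```text
time: 65.75
position: [0.4253, -0.3754, 0.0797]
tcp_rot: [-179.8, 76.1, 72.3]
wrist_force: [-0.3, 0.0, -0.1]
gripper_width: 0.998
grasp_force: 0.0
```

>>> step_arm(
  deltas=[
    [-0.0001,0.0002,0.0223,0,0,0],
    [-0.0001,0.0002,0.0223,0,0,0],
    [-0.0001,0.0002,0.0223,0,0,0],
    [-0.0001,0.0002,0.0223,0,0,0],
    [-0.0001,0.0002,0.0223,0,0,0],
    [-0.0001,0.0002,0.0223,0,0,0],
    [-0.0001,0.0002,0.0223,0,0,0],
    [-0.0001,0.0002,0.0223,0,0,0],
  ],
)

```text
time: 66.55
position: [0.4046, -0.4415, 0.0628]
tcp_rot: [-179.8, 76.1, 72.3]
wrist_force: [-0.1, 0.4, -0.6]
gripper_width: 0.996
grasp_force: 0.0
```

>>> step_arm(
  deltas=[
    [0,0,0,0,0,0],
    [0,0,0,0,0,0],
    [0,0,0,0,0,0],
    [0,0,0,0,0,0],
    [0,0,0,0,0,0],
    [0,0,0,0,0,0],
    [0,0,0,0,0,0],
    [0,0,0,0,0,0],
  ],
  gripper=-1,
)

```text
time: 67.35
position: [0.405, -0.4408, 0.063]
tcp_rot: [-179.9, 76.1, 72.2]
wrist_force: [0.1, 0.7, -1.1]
gripper_width: 0.781
grasp_force: 66.7
```

```bash
python3 - <<'E'
from kin import *
np.set_printoptions(precision=4,suppress=True,linewidth=140)
p,r=pose();e=r.as_euler('xyz',degrees=True);print(p,e)
S=[(p+[0,0,.28],e,16)]
for n,C,dz in ((40,(.642,-.0595,.077),.24),(16,(.642,-.0595,.077),.06)):
    P,ee=place(p,e,(.4125,-.4168,.012),C,-2.4,.008 if dz<.1 else .05,dz);print(P,ee);S.append((P,ee,n))
plan(S);trace(S,manip.sense()['joint_pos'],p,r)
E
```

```text
[ 0.405  -0.4408  0.063 ] [-179.8568   76.0554   72.2414]
[ 0.5411 -0.0555  0.2919] [180.     -13.9445  -2.3655]
[ 0.583  -0.0572  0.1119] [180.     -13.9445  -2.3655]
16 x [-0.0425, 0.0, -0.0105, 0.0, 0.0, 0.0] mm/row 17.5 deg/row 0.00
40 x [0.0211, -0.0161, -0.0129, 0.0029, 0.0053, 0.0049] mm/row 11.8 deg/row 2.79
16 x [-0.0004, 0.0, 0.0289, 0.0, 0.0, 0.0] mm/row 11.6 deg/row 0.00
[ 0.405 -0.441  0.133] [-14.   54.2 116.5 -83.9  76.9  80.4] err 0.0000 wristz 0.22
[ 0.405 -0.441  0.203] [-14.   46.4 117.5 -82.4  77.7  73.6] err 0.0000 wristz 0.29
[ 0.405 -0.441  0.273] [-14.   38.8 117.3 -80.8  78.8  65.7] err 0.0000 wristz 0.36
[ 0.405 -0.441  0.343] [-14.   31.7 115.9 -79.2  80.3  57.1] err 0.0000 wristz 0.43
  max share 0.18
[ 0.392 -0.405  0.316] [-12.5  29.8 115.  -69.8  77.6  60.1] err 0.0000 wristz 0.45
[ 0.386 -0.365  0.291] [-11.3  27.8 114.  -60.7  74.9  62.8] err 0.0000 wristz 0.48
[ 0.388 -0.323  0.27 ] [-10.4  25.7 113.  -51.9  72.   65.4] err 0.0000 wristz 0.50
[ 0.396 -0.28   0.253] [ -9.7  23.5 112.2 -43.4  69.1  67.9] err 0.0000 wristz 0.52
[ 0.411 -0.236  0.242] [ -9.4  21.2 111.5 -35.3  66.   70.3] err 0.0000 wristz 0.55
[ 0.431 -0.194  0.238] [ -9.3  18.8 111.1 -27.5  62.5  72.7] err 0.0000 wristz 0.57
[ 0.455 -0.153  0.241] [ -9.3  16.3 110.9 -19.8  58.8  74.9] err 0.0000 wristz 0.60
[ 0.483 -0.116  0.251] [ -9.6  13.7 111.1 -12.3  54.7  77. ] err 0.0000 wristz 0.62
[ 0.512 -0.083  0.268] [ -9.9  11.1 111.5  -4.9  50.3  78.9] err 0.0000 wristz 0.64
[ 0.541 -0.055  0.292] [-10.4   8.5 112.3   2.7  45.5  80.3] err 0.0000 wristz 0.65
  max share 0.14
[ 0.552 -0.056  0.247] [-10.2  12.4 114.5   3.   39.3  80.1] err 0.0000 wristz 0.61
[ 0.562 -0.056  0.202] [-10.   16.7 116.3   3.4  33.3  79.8] err 0.0000 wristz 0.56
[ 0.573 -0.057  0.157] [ -9.8  21.3 117.5   3.9  27.4  79.3] err 0.0000 wristz 0.52
[ 0.583 -0.057  0.112] [ -9.7  26.2 118.3   4.7  21.8  78.5] err 0.0000 wristz 0.47
  max share 0.12
```

>>> step_arm(
  deltas=[
    [-0.0425,0,-0.0105,0,0,0],
    [-0.0425,0,-0.0105,0,0,0],
    [-0.0425,0,-0.0105,0,0,0],
    [-0.0425,0,-0.0105,0,0,0],
    [-0.0425,0,-0.0105,0,0,0],
    [-0.0425,0,-0.0105,0,0,0],
    [-0.0425,0,-0.0105,0,0,0],
    [-0.0425,0,-0.0105,0,0,0],
  ],
)

```text
time: 68.15
position: [0.4047, -0.441, 0.2037]
tcp_rot: [-179.8, 76.0, 72.3]
wrist_force: [1.1, -0.3, -2.9]
gripper_width: 0.781
grasp_force: 66.8
```

>>> step_arm(
  deltas=[
    [-0.0425,0,-0.0105,0,0,0],
    [-0.0425,0,-0.0105,0,0,0],
    [-0.0425,0,-0.0105,0,0,0],
    [-0.0425,0,-0.0105,0,0,0],
    [-0.0425,0,-0.0105,0,0,0],
    [-0.0425,0,-0.0105,0,0,0],
    [-0.0425,0,-0.0105,0,0,0],
    [-0.0425,0,-0.0105,0,0,0],
  ],
)

```text
time: 68.95
position: [0.4046, -0.4411, 0.3438]
tcp_rot: [-179.7, 76.0, 72.3]
wrist_force: [-0.1, 0.3, -2.4]
gripper_width: 0.783
grasp_force: 66.8
```

>>> step_arm(
  deltas=[
    [0.0211,-0.0161,-0.0129,0.0029,0.0053,0.0049],
    [0.0211,-0.0161,-0.0129,0.0029,0.0053,0.0049],
    [0.0211,-0.0161,-0.0129,0.0029,0.0053,0.0049],
    [0.0211,-0.0161,-0.0129,0.0029,0.0053,0.0049],
    [0.0211,-0.0161,-0.0129,0.0029,0.0053,0.0049],
    [0.0211,-0.0161,-0.0129,0.0029,0.0053,0.0049],
    [0.0211,-0.0161,-0.0129,0.0029,0.0053,0.0049],
    [0.0211,-0.0161,-0.0129,0.0029,0.0053,0.0049],
  ],
)

```text
time: 69.75
position: [0.3858, -0.3647, 0.2907]
tcp_rot: [161.1, 58.1, 42.7]
wrist_force: [0.7, 0.4, -1.9]
gripper_width: 0.782
grasp_force: 66.8
```

>>> step_arm(
  deltas=[
    [0.0211,-0.0161,-0.0129,0.0029,0.0053,0.0049],
    [0.0211,-0.0161,-0.0129,0.0029,0.0053,0.0049],
    [0.0211,-0.0161,-0.0129,0.0029,0.0053,0.0049],
    [0.0211,-0.0161,-0.0129,0.0029,0.0053,0.0049],
    [0.0211,-0.0161,-0.0129,0.0029,0.0053,0.0049],
    [0.0211,-0.0161,-0.0129,0.0029,0.0053,0.0049],
    [0.0211,-0.0161,-0.0129,0.0029,0.0053,0.0049],
    [0.0211,-0.0161,-0.0129,0.0029,0.0053,0.0049],
  ],
)

```text
time: 70.55
position: [0.396, -0.2793, 0.2532]
tcp_rot: [160.1, 38.9, 30.3]
wrist_force: [-0.2, -1.0, -2.1]
gripper_width: 0.783
grasp_force: 67.0
```

>>> step_arm(
  deltas=[
    [0.0211,-0.0161,-0.0129,0.0029,0.0053,0.0049],
    [0.0211,-0.0161,-0.0129,0.0029,0.0053,0.0049],
    [0.0211,-0.0161,-0.0129,0.0029,0.0053,0.0049],
    [0.0211,-0.0161,-0.0129,0.0029,0.0053,0.0049],
    [0.0211,-0.0161,-0.0129,0.0029,0.0053,0.0049],
    [0.0211,-0.0161,-0.0129,0.0029,0.0053,0.0049],
    [0.0211,-0.0161,-0.0129,0.0029,0.0053,0.0049],
    [0.0211,-0.0161,-0.0129,0.0029,0.0053,0.0049],
  ],
)

```text
time: 71.35
position: [0.431, -0.1934, 0.2385]
tcp_rot: [163.6, 20.0, 20.5]
wrist_force: [0.3, 0.2, -2.4]
gripper_width: 0.783
grasp_force: 67.2
```

```bash
python3 - <<'E'
from kin import *
np.set_printoptions(precision=4,suppress=True,linewidth=140)
p,r=pose();e=r.as_euler('xyz',degrees=True);print(p,e)
S=[((.5411,-.0542,.2919),(180,-13.94,-2.37),16),((.582,-.0560,.1119),(180,-13.94,-2.37),16)]
plan(S);trace(S,manip.sense()['joint_pos'],p,r)
E
```

```text
[ 0.431  -0.1934  0.2385] [163.6129  19.9746  20.4567]
16 x [0.0211, -0.0163, -0.0128, 0.0029, 0.0052, 0.0048] mm/row 11.8 deg/row 2.76
16 x [-0.0006, 0.0, 0.0288, 0.0, 0.0, 0.0] mm/row 11.5 deg/row 0.00
[ 0.455 -0.153  0.241] [ -9.3  16.1 111.1 -19.8  58.5  75.1] err 0.0000 wristz 0.60
[ 0.483 -0.116  0.251] [ -9.5  13.6 111.2 -12.3  54.5  77.2] err 0.0000 wristz 0.62
[ 0.512 -0.082  0.268] [ -9.8  11.1 111.6  -4.9  50.2  79.1] err 0.0000 wristz 0.64
[ 0.541 -0.054  0.292] [-10.2   8.5 112.3   2.6  45.5  80.5] err 0.0000 wristz 0.65
  max share 0.11
[ 0.551 -0.055  0.247] [-10.   12.3 114.6   2.9  39.3  80.3] err 0.0000 wristz 0.61
[ 0.562 -0.055  0.202] [ -9.9  16.6 116.4   3.3  33.3  80. ] err 0.0000 wristz 0.56
[ 0.572 -0.056  0.157] [ -9.7  21.2 117.6   3.8  27.4  79.5] err 0.0000 wristz 0.52
[ 0.582 -0.056  0.112] [ -9.6  26.1 118.4   4.7  21.7  78.7] err 0.0000 wristz 0.47
  max share 0.11
```

>>> step_arm(
  deltas=[
    [0.0211,-0.0163,-0.0128,0.0029,0.0052,0.0048],
    [0.0211,-0.0163,-0.0128,0.0029,0.0052,0.0048],
    [0.0211,-0.0163,-0.0128,0.0029,0.0052,0.0048],
    [0.0211,-0.0163,-0.0128,0.0029,0.0052,0.0048],
    [0.0211,-0.0163,-0.0128,0.0029,0.0052,0.0048],
    [0.0211,-0.0163,-0.0128,0.0029,0.0052,0.0048],
    [0.0211,-0.0163,-0.0128,0.0029,0.0052,0.0048],
    [0.0211,-0.0163,-0.0128,0.0029,0.0052,0.0048],
  ],
)

```text
time: 72.15
position: [0.4825, -0.1157, 0.2509]
tcp_rot: [170.1, 2.2, 10.3]
wrist_force: [-0.5, -0.6, -1.7]
gripper_width: 0.785
grasp_force: 67.2
```

>>> step_arm(
  deltas=[
    [0.0211,-0.0163,-0.0128,0.0029,0.0052,0.0048],
    [0.0211,-0.0163,-0.0128,0.0029,0.0052,0.0048],
    [0.0211,-0.0163,-0.0128,0.0029,0.0052,0.0048],
    [0.0211,-0.0163,-0.0128,0.0029,0.0052,0.0048],
    [0.0211,-0.0163,-0.0128,0.0029,0.0052,0.0048],
    [0.0211,-0.0163,-0.0128,0.0029,0.0052,0.0048],
    [0.0211,-0.0163,-0.0128,0.0029,0.0052,0.0048],
    [0.0211,-0.0163,-0.0128,0.0029,0.0052,0.0048],
  ],
)

```text
time: 72.95
position: [0.5406, -0.054, 0.2917]
tcp_rot: [179.8, -13.9, -2.2]
wrist_force: [-0.1, 0.8, -3.0]
gripper_width: 0.782
grasp_force: 67.3
```

>>> step_arm(
  deltas=[
    [-0.0006,0,0.0288,0,0,0],
    [-0.0006,0,0.0288,0,0,0],
    [-0.0006,0,0.0288,0,0,0],
    [-0.0006,0,0.0288,0,0,0],
    [-0.0006,0,0.0288,0,0,0],
    [-0.0006,0,0.0288,0,0,0],
    [-0.0006,0,0.0288,0,0,0],
    [-0.0006,0,0.0288,0,0,0],
  ],
)

```text
time: 73.75
position: [0.5616, -0.0557, 0.2009]
tcp_rot: [179.7, -13.9, -2.1]
wrist_force: [0.0, 1.0, -2.3]
gripper_width: 0.781
grasp_force: 67.3
```

```bash
python3 - <<'E'
from kin import *
np.set_printoptions(precision=4,suppress=True,linewidth=140)
p,r=pose();e=r.as_euler('xyz',degrees=True);print(p,e)
w=shot('wrist');a=shot('scene');b=shot('side')
for x in (w,a,b): print(tip('jar1',x),tip('jar1_mouth',x),tip('cradle_right',x),tip('jar2',x))
pk=(np.array([.405,-.4408,.063]),(-179.857,76.055,72.241))
t=R.from_euler('xyz',pk[1],degrees=True).inv().apply(np.array([.4125,-.4168,.012])-pk[0])
B=p+r.apply(t);print('model base now',B,[proj(x,B) for x in (w,a,b)])
P,ee=place(*pk,(.4125,-.4168,.012),(.641,-.0583,.077),-2.4,.008,.006);print(P,ee)
P2=P+[0,0,.06];plan([(P2,ee,8),(P,ee,16)])
E
```

```text
[ 0.5616 -0.0557  0.2009] [179.727  -13.9408  -2.1028]
[([318.0, 156.5], 0.79), ([185.8, 142.2], 0.78)] [([320.1, 153.6], 0.15)] [([317.6, 142.0], 0.66)] [([318.0, 156.5], 0.79), ([185.8, 142.2], 0.78)]
[([304.8, 228.8], 0.75), ([297.7, 160.3], 0.56), ([305.1, 248.9], 0.5)] [([332.1, 157.0], 0.94)] [([292.1, 209.4], 0.87), ([333.5, 325.3], 0.4), ([279.2, 186.0], 0.36)] [([304.8, 228.8], 0.75), ([297.7, 160.3], 0.56), ([305.1, 248.9], 0.5)]
[([358.1, 175.0], 0.76)] [([323.4, 189.0], 0.79)] [] [([358.1, 175.0], 0.76)]
model base now [ 0.6126 -0.0573  0.226 ] [array([[317.4492, 158.0624]]), array([[299.3229, 161.3707]]), array([[361.4819, 176.1182]])]
[ 0.582  -0.0561  0.0579] [180.     -13.945   -2.3655]
8 x [-0.0001, -0.0002, 0.0271, 0.0001, 0.0, 0.0001] mm/row 10.8 deg/row 0.04
16 x [-0.0023, 0.0, 0.0091, 0.0, 0.0, 0.0] mm/row 3.8 deg/row 0.00
```

Bottom and mouth are the right way round: the bottom points to the plate, matching the model. Next I lower it.

>>> step_arm(
  deltas=[
    [-0.0001,-0.0002,0.0271,0.0001,0,0.0001],
    [-0.0001,-0.0002,0.0271,0.0001,0,0.0001],
    [-0.0001,-0.0002,0.0271,0.0001,0,0.0001],
    [-0.0001,-0.0002,0.0271,0.0001,0,0.0001],
    [-0.0001,-0.0002,0.0271,0.0001,0,0.0001],
    [-0.0001,-0.0002,0.0271,0.0001,0,0.0001],
    [-0.0001,-0.0002,0.0271,0.0001,0,0.0001],
    [-0.0001,-0.0002,0.0271,0.0001,0,0.0001],
  ],
)

```text
time: 75.3
position: [0.5822, -0.056, 0.1167]
tcp_rot: [-179.9, -13.9, -2.4]
wrist_force: [0.8, 0.1, -3.1]
gripper_width: 0.781
grasp_force: 67.7
```

>>> step_arm(
  deltas=[
    [-0.0023,0,0.0091,0,0,0],
    [-0.0023,0,0.0091,0,0,0],
    [-0.0023,0,0.0091,0,0,0],
    [-0.0023,0,0.0091,0,0,0],
    [-0.0023,0,0.0091,0,0,0],
    [-0.0023,0,0.0091,0,0,0],
    [-0.0023,0,0.0091,0,0,0],
    [-0.0023,0,0.0091,0,0,0],
  ],
)

```text
time: 76.1
position: [0.5819, -0.0559, 0.0874]
tcp_rot: [-179.9, -14.0, -2.4]
wrist_force: [0.3, 0.0, -1.5]
gripper_width: 0.781
grasp_force: 67.7
```

>>> step_arm(
  deltas=[
    [-0.0023,0,0.0091,0,0,0],
    [-0.0023,0,0.0091,0,0,0],
    [-0.0023,0,0.0091,0,0,0],
    [-0.0023,0,0.0091,0,0,0],
    [-0.0023,0,0.0091,0,0,0],
    [-0.0023,0,0.0091,0,0,0],
    [-0.0023,0,0.0091,0,0,0],
    [0,0,0,0,0,0],
  ],
)

```text
time: 76.9
position: [0.5815, -0.0558, 0.0608]
tcp_rot: [-179.9, -13.9, -2.4]
wrist_force: [-0.1, -0.3, -2.8]
gripper_width: 0.783
grasp_force: 67.7
```

>>> step_arm(
  deltas=[
    [-0.0006,0,0.0024,0,0,0],
    [-0.0006,0,0.0024,0,0,0],
    [-0.0006,0,0.0024,0,0,0],
    [-0.0006,0,0.0024,0,0,0],
    [0,0,0,0,0,0],
    [0,0,0,0,0,0],
    [0,0,0,0,0,0],
    [0,0,0,0,0,0],
  ],
)

```text
time: 77.7
position: [0.5818, -0.0559, 0.0574]
tcp_rot: [-179.9, -14.0, -2.4]
wrist_force: [0.0, -0.6, -3.2]
gripper_width: 0.782
grasp_force: 67.7
```

>>> step_arm(
  deltas=[
    [-0.0006,0,0.0024,0,0,0],
    [-0.0006,0,0.0024,0,0,0],
    [-0.0006,0,0.0024,0,0,0],
    [0.0024,0,0.0006,0,0,0],
    [0.0024,0,0.0006,0,0,0],
    [0.0024,0,0.0006,0,0,0],
    [0.0024,0,0.0006,0,0,0],
    [0,0,0,0,0,0],
  ],
)

```text
time: 78.5
position: [0.5859, -0.0561, 0.0545]
tcp_rot: [-179.9, -14.0, -2.4]
wrist_force: [-0.6, 0.5, -2.0]
gripper_width: 0.781
grasp_force: 67.7
```

>>> step_arm(
  deltas=[
    [0.0024,0,0.0006,0,0,0],
    [0.0024,0,0.0006,0,0,0],
    [0,0,0,0,0,0],
    [0,0,0,0,0,0],
    [0,0,0,0,0,0],
    [0,0,0,0,0,0],
    [0,0,0,0,0,0],
    [0,0,0,0,0,0],
  ],
)

```text
time: 79.3
position: [0.5877, -0.0561, 0.0544]
tcp_rot: [-179.9, -13.9, -2.4]
wrist_force: [0.9, -0.2, -1.7]
gripper_width: 0.781
grasp_force: 67.7
```

>>> step_arm(
  deltas=[
    [0.0024,0,0.0006,0,0,0],
    [0,0,0,0,0,0],
    [0,0,0,0,0,0],
    [0,0,0,0,0,0],
    [0,0,0,0,0,0],
    [0,0,0,0,0,0],
    [0,0,0,0,0,0],
    [0,0,0,0,0,0],
  ],
)

```text
time: 80.1
position: [0.5887, -0.0562, 0.0544]
tcp_rot: [-179.9, -13.9, -2.4]
wrist_force: [0.8, -0.3, -1.7]
gripper_width: 0.779
grasp_force: 67.7
```

>>> step_arm(
  deltas=[
    [0.0024,0,0.0006,0,0,0],
    [0.0024,0,0.0006,0,0,0],
    [0,0,0,0,0,0],
    [0,0,0,0,0,0],
    [0,0,0,0,0,0],
    [0,0,0,0,0,0],
    [0,0,0,0,0,0],
    [0,0,0,0,0,0],
  ],
)

```text
time: 80.9
position: [0.5905, -0.0562, 0.0543]
tcp_rot: [-179.9, -13.9, -2.4]
wrist_force: [-2.6, -0.2, -2.5]
gripper_width: 0.783
grasp_force: 67.7
```

>>> step_arm(
  deltas=[
    [0.0024,0,0.0006,0,0,0],
    [0,0,0,0,0,0],
    [0,0,0,0,0,0],
    [0,0,0,0,0,0],
    [0,0,0,0,0,0],
    [0,0,0,0,0,0],
    [0,0,0,0,0,0],
    [0,0,0,0,0,0],
  ],
)

```text
time: 81.7
position: [0.5905, -0.0562, 0.054]
tcp_rot: [-179.9, -13.8, -2.4]
wrist_force: [-9.5, -2.4, 0.6]
gripper_width: 0.781
grasp_force: 68.3
```

>>> step_arm(
  deltas=[
    [-0.0024,0,-0.0006,0,0,0],
    [-0.0006,0,0.0024,0,0,0],
    [-0.0003,0,0.0012,0,0,0],
    [0,0,0,0,0,0],
    [0,0,0,0,0,0],
    [0,0,0,0,0,0],
    [0,0,0,0,0,0],
    [0,0,0,0,0,0],
  ],
)

```text
time: 82.5
position: [0.5905, -0.0562, 0.0528]
tcp_rot: [-179.9, -13.9, -2.4]
wrist_force: [-5.4, 0.7, -1.2]
gripper_width: 0.78
grasp_force: 68.0
```

>>> step_arm(
  deltas=[
    [-0.0003,0,0.0012,0,0,0],
    [0,0,0,0,0,0],
    [0,0,0,0,0,0],
    [0,0,0,0,0,0],
    [0,0,0,0,0,0],
    [0,0,0,0,0,0],
    [0,0,0,0,0,0],
    [0,0,0,0,0,0],
  ],
)

```text
time: 83.3
position: [0.5905, -0.0562, 0.0524]
tcp_rot: [-179.9, -13.9, -2.4]
wrist_force: [-5.0, -0.8, 0.0]
gripper_width: 0.784
grasp_force: 68.0
```

>>> step_arm(
  deltas=[
    [-0.0013,0,0.0008,0,0,0],
    [0,0,0,0,0,0],
    [0,0,0,0,0,0],
    [0,0,0,0,0,0],
    [0,0,0,0,0,0],
    [0,0,0,0,0,0],
    [0,0,0,0,0,0],
    [0,0,0,0,0,0],
  ],
)

```text
time: 84.1
position: [0.5905, -0.0563, 0.0521]
tcp_rot: [-179.9, -14.0, -2.4]
wrist_force: [0.2, 0.3, -2.2]
gripper_width: 0.784
grasp_force: 67.8
```

>>> step_arm(
  deltas=[
    [-0.0003,0,0.0012,0,0,0],
    [0,0,0,0,0,0],
    [0,0,0,0,0,0],
    [0,0,0,0,0,0],
    [0,0,0,0,0,0],
    [0,0,0,0,0,0],
    [0,0,0,0,0,0],
    [0,0,0,0,0,0],
  ],
)

```text
time: 84.9
position: [0.5903, -0.0562, 0.0515]
tcp_rot: [-179.9, -14.0, -2.4]
wrist_force: [-0.2, -0.1, -2.5]
gripper_width: 0.784
grasp_force: 67.8
```

>>> step_arm(
  deltas=[
    [-0.0002,0,0.0012,0,0,0],
    [0,0,0,0,0,0],
    [0,0,0,0,0,0],
    [0,0,0,0,0,0],
    [0,0,0,0,0,0],
    [0,0,0,0,0,0],
    [0,0,0,0,0,0],
    [0,0,0,0,0,0],
  ],
)

```text
time: 85.7
position: [0.5903, -0.0562, 0.051]
tcp_rot: [-179.9, -13.9, -2.4]
wrist_force: [0.1, -0.8, -2.1]
gripper_width: 0.786
grasp_force: 67.8
```

>>> step_arm(
  deltas=[
    [-0.0002,0,0.0012,0,0,0],
    [0,0,0,0,0,0],
    [0,0,0,0,0,0],
    [0,0,0,0,0,0],
    [0,0,0,0,0,0],
    [0,0,0,0,0,0],
    [0,0,0,0,0,0],
    [0,0,0,0,0,0],
  ],
)

```text
time: 86.5
position: [0.5903, -0.0562, 0.0505]
tcp_rot: [-179.9, -13.9, -2.4]
wrist_force: [0.6, -0.1, -2.4]
gripper_width: 0.78
grasp_force: 67.8
```

>>> step_arm(
  deltas=[
    [-0.0003,0,0.0012,0,0,0],
    [0,0,0,0,0,0],
    [0,0,0,0,0,0],
    [-0.0003,0,0.0012,0,0,0],
    [0,0,0,0,0,0],
    [0,0,0,0,0,0],
    [0,0,0,0,0,0],
    [0,0,0,0,0,0],
  ],
)

```text
time: 87.3
position: [0.5903, -0.0562, 0.0495]
tcp_rot: [-179.9, -13.9, -2.4]
wrist_force: [0.9, -0.2, -2.2]
gripper_width: 0.784
grasp_force: 67.8
```

>>> step_arm(
  deltas=[
    [-0.0003,0,0.0012,0,0,0],
    [0,0,0,0,0,0],
    [0,0,0,0,0,0],
    [0,0,0,0,0,0],
    [0,0,0,0,0,0],
    [0,0,0,0,0,0],
    [0,0,0,0,0,0],
    [0,0,0,0,0,0],
  ],
)

```text
time: 88.1
position: [0.5903, -0.0562, 0.049]
tcp_rot: [-179.9, -14.0, -2.4]
wrist_force: [0.4, -0.4, -2.0]
gripper_width: 0.783
grasp_force: 67.8
```

```bash
python3 - <<'E'
from kin import *
np.set_printoptions(precision=4,suppress=True,linewidth=140)
p,r=pose()
w=shot('wrist');a=shot('scene');b=shot('side')
for x in (w,a,b): print(tip('jar1',x),tip('jar1_mouth',x),tip('jar2_mouth',x))
print([proj(x,[(.641,-.0583,.077),(.537,-.054,.077)]).round(1).tolist() for x in (w,a,b)])
for q,i in (('jar1_mouth',0),('jar2_mouth',0)):
    ta,tb=tip(q,a),tip(q,b)
    if ta and tb: print(q,tri([(a,ta[0][0]),(b,tb[0][0])]))
E
```

```text
[([31.5, 153.9], 0.83), ([316.5, 154.0], 0.74), ([152.8, 164.1], 0.69)] [] []
[([291.5, 208.1], 0.84), ([333.4, 260.7], 0.51)] [([322.4, 201.7], 0.79), ([305.2, 229.1], 0.72)] [([347.3, 219.7], 0.61), ([302.9, 248.0], 0.42)]
[([367.2, 210.3], 0.75), ([348.2, 193.9], 0.54), ([432.1, 279.3], 0.46)] [([332.7, 218.2], 0.9)] [([313.7, 192.8], 0.47)]
[[[317.8, 158.0], [317.8, 411.9]], [[291.1, 207.5], [323.3, 200.1]], [[367.7, 207.1], [334.7, 219.4]]]
jar1_mouth (array([ 0.5383, -0.0482,  0.0749]), np.float64(0.0041762105527270305))
jar2_mouth (array([0.5224, 0.0624, 0.0759]), np.float64(0.004217207415808099))
```

>>> step_arm(
  deltas=[
    [-0.0003,0,0.0012,0,0,0],
    [0,0,0,0,0,0],
    [0,0,0,0,0,0],
    [0,0,0,0,0,0],
    [0,0,0,0,0,0],
    [0,0,0,0,0,0],
    [0,0,0,0,0,0],
    [0,0,0,0,0,0],
  ],
)

```text
time: 89.7
position: [0.5903, -0.0562, 0.0485]
tcp_rot: [-179.9, -13.9, -2.4]
wrist_force: [-0.7, 0.1, -2.1]
gripper_width: 0.782
grasp_force: 67.8
```

>>> step_arm(
  deltas=[
    [-0.0003,0,0.0012,0,0,0],
    [0,0,0,0,0,0],
    [0,0,0,0,0,0],
    [0,0,0,0,0,0],
    [0,0,0,0,0,0],
    [0,0,0,0,0,0],
    [0,0,0,0,0,0],
    [0,0,0,0,0,0],
  ],
)

```text
time: 90.5
position: [0.5903, -0.0562, 0.048]
tcp_rot: [-179.9, -13.9, -2.4]
wrist_force: [-0.7, 0.7, -3.4]
gripper_width: 0.788
grasp_force: 67.8
```

>>> step_arm(
  deltas=[
    [-0.0003,0,0.0012,0,0,0],
    [0,0,0,0,0,0],
    [0,0,0,0,0,0],
    [0,0,0,0,0,0],
    [0,0,0,0,0,0],
    [0,0,0,0,0,0],
    [0,0,0,0,0,0],
    [0,0,0,0,0,0],
  ],
)

```text
time: 91.3
position: [0.5903, -0.0562, 0.0475]
tcp_rot: [-179.9, -13.9, -2.4]
wrist_force: [0.2, -0.0, -1.9]
gripper_width: 0.781
grasp_force: 67.8
```

>>> step_arm(
  deltas=[
    [-0.0003,0,0.0012,0,0,0],
    [0,0,0,0,0,0],
    [0,0,0,0,0,0],
    [0,0,0,0,0,0],
    [0,0,0,0,0,0],
    [0,0,0,0,0,0],
    [0,0,0,0,0,0],
    [0,0,0,0,0,0],
  ],
)

```text
time: 92.1
position: [0.5904, -0.0562, 0.0473]
tcp_rot: [-179.9, -14.0, -2.4]
wrist_force: [-2.6, -0.3, 6.6]
gripper_width: 0.783
grasp_force: 68.5
```

>>> step_arm(
  deltas=[
    [-0.0003,0,0.0012,0,0,0],
    [0,0,0,0,0,0],
    [0,0,0,0,0,0],
    [0,0,0,0,0,0],
    [0,0,0,0,0,0],
    [0,0,0,0,0,0],
    [0,0,0,0,0,0],
    [0,0,0,0,0,0],
  ],
)

```text
time: 92.9
position: [0.5905, -0.0563, 0.0472]
tcp_rot: [-179.9, -14.0, -2.4]
wrist_force: [-5.7, -0.5, 13.9]
gripper_width: 0.781
grasp_force: 69.5
```

>>> step_arm(
  deltas=[
    [0.0002,0,-0.001,0,0,0],
    [0,0,0,0,0,0],
    [0,0,0,0,0,0],
    [0,0,0,0,0,0],
    [0,0,0,0,0,0],
    [0,0,0,0,0,0],
    [0,0,0,0,0,0],
    [0,0,0,0,0,0],
  ],
)

```text
time: 93.7
position: [0.5905, -0.0562, 0.0472]
tcp_rot: [-179.9, -14.0, -2.4]
wrist_force: [-3.0, -2.0, 7.4]
gripper_width: 0.781
grasp_force: 68.2
```

>>> step_arm(
  deltas=[
    [0,0,0,0,0,0],
    [0,0,0,0,0,0],
    [0,0,0,0,0,0],
    [0,0,0,0,0,0],
    [0,0,0,0,0,0],
    [0,0,0,0,0,0],
    [0,0,0,0,0,0],
    [0,0,0,0,0,0],
  ],
  gripper=1,
)

```text
time: 94.5
position: [0.5903, -0.0562, 0.047]
tcp_rot: [-179.9, -14.0, -2.4]
wrist_force: [-0.3, 0.7, -0.6]
gripper_width: 0.998
grasp_force: 0.0
```

>>> step_arm(
  deltas=[
    [0,0,-0.02,0,0,0],
    [0,0,-0.04,0,0,0],
    [0,0,-0.08,0,0,0],
    [0,0,-0.08,0,0,0],
    [0,0,-0.08,0,0,0],
    [0,0,-0.08,0,0,0],
    [0,0,-0.08,0,0,0],
    [0,0,-0.08,0,0,0],
  ],
)

```text
time: 95.3
position: [0.5374, -0.0544, 0.2584]
tcp_rot: [-179.9, -14.0, -2.4]
wrist_force: [0.4, -0.4, 0.4]
gripper_width: 0.997
grasp_force: 0.0
```

```bash
python3 - <<'E'
from kin import *
np.set_printoptions(precision=4,suppress=True,linewidth=140)
p,r=pose();w=shot('wrist');a=shot('scene');b=shot('side')
for x in (w,a,b): print(tip('jar1',x),tip('jar1_mouth',x),tip('jar2_mouth',x),tip('clip1',x),rect('jar1',x))
X=[(.641,-.0583,.077),(.537,-.054,.077),(.646,.0568,.077),(.528,.0617,.077),(.6435,-.126,.1),(.6597,.239,.1)]
for x in (w,a,b): print(proj(x,X).round(0).tolist())
E
```

```text
[([320.3, 128.0], 0.79), ([209.0, 126.4], 0.74)] [([319.9, 224.9], 0.67), ([208.7, 128.6], 0.64)] [([210.8, 242.7], 0.83)] [([386.5, 120.2], 0.89), ([12.9, 118.2], 0.67)] [([173.6, 121.9, 243.3, 245.7], 0.78), ([286.3, 124.2, 354.0, 233.9], 0.62)]
[([305.4, 230.2], 0.87), ([290.4, 207.9], 0.76)] [([321.4, 199.9], 0.8), ([280.8, 171.9], 0.61)] [([344.8, 219.2], 0.89)] [([285.3, 185.8], 0.77), ([242.7, 190.8], 0.38)] [([286.9, 191.7, 326.7, 218.3], 0.74), ([300.5, 219.2, 375.3, 284.6], 0.73), ([303.1, 211.5, 347.6, 237.1], 0.64)]
[([348.0, 179.3], 0.85), ([367.5, 205.7], 0.6), ([314.0, 191.5], 0.18)] [([330.0, 218.4], 0.87), ([384.9, 217.0], 0.44)] [([312.5, 190.6], 0.84), ([382.4, 207.0], 0.39)] [([381.6, 215.7], 0.82), ([351.1, 180.0], 0.44), ([369.8, 331.4], 0.27)] [([331.9, 197.6, 373.4, 231.4], 0.56), ([351.4, 167.2, 405.2, 222.0], 0.39)]
[[319.0, 130.0], [319.0, 229.0], [208.0, 129.0], [210.0, 242.0], [388.0, 119.0], [11.0, 118.0]]
[[291.0, 208.0], [323.0, 200.0], [306.0, 229.0], [344.0, 220.0], [282.0, 190.0], [331.0, 265.0]]
[[368.0, 207.0], [335.0, 219.0], [350.0, 179.0], [314.0, 192.0], [381.0, 219.0], [327.0, 135.0]]
```

```bash
python3 -c "
from station import manip
print(manip.hand_in())"
```

```text
the job is handed in; nothing more can be done
None
```

The job is handed in. Both spring clamps are pushed fully down near the ends of the rack's back plate. Both jars present lie on their sides with bottoms to the plate and mouths to the robot: the 118 mm jar in the middle cradle, the 104 mm one in the right.

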